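# Make up a parts kit: square the plates, then unbox the filter cans

## Task

Add every H-shaped mounting plate lying on the bench to the pile in the near half of the kit tray and tap the pile until all plates lie square and flush against the tray's rear and side stops. Only then reach down into the tall narrow cartons, which have no room for wide-open fingers, take out every filter can and stand it upright on the floor of the tray's far bay. The pile must still be flush at the end; leave everything else on the bench alone.

Things in the scene. Friction and masses are not known exactly. Their poses are not given: they have to be found in the camera images.
- tray: Flat aluminium kit tray, 285 (its x, from -160 to +125) x 240 (its y) mm, base 6 mm thick, fixed to the bench. Origin: on its underside; z up, x away from the robot, y to its left (turned up to 0.12 rad). Near half (x below 0): plate place, open on its near and right sides, with steel stop blocks that rise to 50 mm above the bench. Far half: can bay.
- corner (a point): Where the planes of the stop faces meet, on the base: tray x = -30, y = +55 mm, z = 6 mm. Two rear stops: faces at tray x = -30 mm, 12 mm thick, from y = -50 to -34 and from y = +12 to +50 mm (46 mm gap between). One side stop: face at y = +55 mm, from x = -125 to -55 mm, 12 mm thick. A plate flush with all stops has its centre at tray x = -78, y = 0 mm.
- bay (a point): Centre of the can bay's floor, 6 mm above the bench, at tray x = 65.5, y = 0 mm. The bay is inside 107 mm (tray x) by 228 mm (tray y); its walls, 6 mm thick, rise to 31 mm above the bench.
- plate1_c (a point): Centre (half-way up) of a loose flat H-shaped aluminium mounting plate, 96 (its x) x 110 (its y) x 8 mm, 0.2 kg, with a waist: in the middle 46 mm of its length (y) it is only 64 mm wide (x); grasp it there. z is its thickness. One of three that already lie in an untidy pile in the plate place of the tray.
- plate2_c (a point): Centre (half-way up) of a loose flat H-shaped aluminium mounting plate, 96 (its x) x 110 (its y) x 8 mm, 0.2 kg, with a waist: in the middle 46 mm of its length (y) it is only 64 mm wide (x); grasp it there. z is its thickness. One of three that already lie in an untidy pile in the plate place of the tray.
- plate3_c (a point): Centre (half-way up) of a loose flat H-shaped aluminium mounting plate, 96 (its x) x 110 (its y) x 8 mm, 0.2 kg, with a waist: in the middle 46 mm of its length (y) it is only 64 mm wide (x); grasp it there. z is its thickness. One of three that already lie in an untidy pile in the plate place of the tray.
- plate4_c (a point): Centre (half-way up) of a loose flat H-shaped aluminium mounting plate, 96 (its x) x 110 (its y) x 8 mm, 0.2 kg, with a waist: in the middle 46 mm of its length (y) it is only 64 mm wide (x); grasp it there. z is its thickness. Lies on the bench to the right of the tray; may be absent (None).
- plate5_c (a point): Centre (half-way up) of a loose flat H-shaped aluminium mounting plate, 96 (its x) x 110 (its y) x 8 mm, 0.2 kg, with a waist: in the middle 46 mm of its length (y) it is only 64 mm wide (x); grasp it there. z is its thickness. Lies on the bench to the right of the tray; may be absent (None).
- carton1: Tall open cardboard carton, fixed to the bench: outside 104 x 104 mm, 145 mm high, walls and bottom 4 mm, inside 96 x 96 mm. Origin: centre of its underside; sides along its x and y. It may hold one filter can or be empty.
- can1_c (a point): Centre (half-way up) of a filter can standing in carton1: white can, 50 mm diameter, 72 mm high, with a copper pipe stub 18 mm in diameter rising 40 mm from the middle of its top; 112 mm high in all, 0.25 kg, z along the stub. In the carton the stub's top is 29 mm below the rim. The stub is the place to grasp. May be absent (None).
- carton2: Tall open cardboard carton, fixed to the bench: outside 104 x 104 mm, 145 mm high, walls and bottom 4 mm, inside 96 x 96 mm. Origin: centre of its underside; sides along its x and y. It may hold one filter can or be empty.
- can2_c (a point): Centre (half-way up) of a filter can standing in carton2: white can, 50 mm diameter, 72 mm high, with a copper pipe stub 18 mm in diameter rising 40 mm from the middle of its top; 112 mm high in all, 0.25 kg, z along the stub. In the carton the stub's top is 29 mm below the rim. The stub is the place to grasp. May be absent (None).
- carton3: Tall open cardboard carton, fixed to the bench: outside 104 x 104 mm, 145 mm high, walls and bottom 4 mm, inside 96 x 96 mm. Origin: centre of its underside; sides along its x and y. It may hold one filter can or be empty.
- can3_c (a point): Centre (half-way up) of a filter can standing in carton3: white can, 50 mm diameter, 72 mm high, with a copper pipe stub 18 mm in diameter rising 40 mm from the middle of its top; 112 mm high in all, 0.25 kg, z along the stub. In the carton the stub's top is 29 mm below the rim. The stub is the place to grasp. May be absent (None).
- carton4: Tall open cardboard carton, fixed to the bench: outside 104 x 104 mm, 145 mm high, walls and bottom 4 mm, inside 96 x 96 mm. Origin: centre of its underside; sides along its x and y. It may hold one filter can or be empty.
- can4_c (a point): Centre (half-way up) of a filter can standing in carton4: white can, 50 mm diameter, 72 mm high, with a copper pipe stub 18 mm in diameter rising 40 mm from the middle of its top; 112 mm high in all, 0.25 kg, z along the stub. In the carton the stub's top is 29 mm below the rim. The stub is the place to grasp. May be absent (None).
- tape_roll: Cardboard tape core, 100 mm across, 45 mm high; bystander, origin at the underside or on its axis. Leave alone.
- jar: Jar, 70 mm across, 80 mm high; bystander, origin at the underside or on its axis. Leave alone.
- wrench: Wrench, 170 mm long, lying; bystander, origin at the underside or on its axis. Leave alone.
- driver: Screwdriver, 190 mm long, lying; bystander, origin at the underside or on its axis. Leave alone.
- relay: Black plastic relay box, 36 x 70 mm, 25 mm high; bystander, origin at the underside or on its axis. Leave alone.
There are look-alikes about, which are no part of the job. Leave any turquoise or yellow look-alike of the part that bears can1_c alone.

How it is judged (in metres and radians):
On the way:
1. all plates are piled in the tray, square and flush with the rear and side stops, while the cans are still in their cartons (x of plate1_c in the frame of tray between -0.0825 and -0.0735 m and y of plate1_c in the frame of tray between -0.0045 and 0.0045 m and angle between the y axis of each of plate1_c, plate2_c, plate3_c, plate4_c, plate5_c and the y axis of tray, either way round below 0.05 rad and angle between each of plate1_c, plate2_c, plate3_c, plate4_c, plate5_c's own z axis and vertical below 0.06 rad and z of each of plate1_c, plate2_c, plate3_c, plate4_c, plate5_c in the frame of tray above 0.005 m and x of plate2_c in the frame of tray between -0.0825 and -0.0735 m and y of plate2_c in the frame of tray between -0.0045 and 0.0045 m and x of plate3_c in the frame of tray between -0.0825 and -0.0735 m and y of plate3_c in the frame of tray between -0.0045 and 0.0045 m and x of plate4_c in the frame of tray between -0.0825 and -0.0735 m and y of plate4_c in the frame of tray between -0.0045 and 0.0045 m and x of plate5_c in the frame of tray between -0.0825 and -0.0735 m and y of plate5_c in the frame of tray between -0.0045 and 0.0045 m and horizontal distance between can1_c and carton1 below 0.06 m and horizontal distance between can2_c and carton2 below 0.06 m and horizontal distance between can3_c and carton3 below 0.06 m and horizontal distance between can4_c and carton4 below 0.06 m), for 0.2 s.
At the end, for the whole second after the job is handed in: Every plate lies flat in the tray within 4.5 mm of flush with the rear and side stops and within 0.05 rad of square; every can stands upright (within 0.1 rad) on the floor of the tray's far bay, inside its walls; all at rest and released (x of plate1_c in the frame of tray between -0.0825 and -0.0735 m and y of plate1_c in the frame of tray between -0.0045 and 0.0045 m and angle between the y axis of each of plate1_c, plate2_c, plate3_c, plate4_c, plate5_c and the y axis of tray, either way round below 0.05 rad and angle between each of plate1_c, plate2_c, plate3_c, plate4_c, plate5_c's own z axis and vertical below 0.06 rad and z of each of plate1_c, plate2_c, plate3_c, plate4_c, plate5_c in the frame of tray above 0.005 m and x of plate2_c in the frame of tray between -0.0825 and -0.0735 m and y of plate2_c in the frame of tray between -0.0045 and 0.0045 m and x of plate3_c in the frame of tray between -0.0825 and -0.0735 m and y of plate3_c in the frame of tray between -0.0045 and 0.0045 m and x of plate4_c in the frame of tray between -0.0825 and -0.0735 m and y of plate4_c in the frame of tray between -0.0045 and 0.0045 m and x of plate5_c in the frame of tray between -0.0825 and -0.0735 m and y of plate5_c in the frame of tray between -0.0045 and 0.0045 m and x of can1_c in the frame of tray between 0.03 and 0.101 m and y of can1_c in the frame of tray between -0.093 and 0.093 m and angle between each of can1_c, can2_c, can3_c, can4_c's own z axis and vertical below 0.1 rad and z of can1_c in the frame of tray between 0.055 and 0.07 m and x of can2_c in the frame of tray between 0.03 and 0.101 m and y of can2_c in the frame of tray between -0.093 and 0.093 m and z of can2_c in the frame of tray between 0.055 and 0.07 m and x of can3_c in the frame of tray between 0.03 and 0.101 m and y of can3_c in the frame of tray between -0.093 and 0.093 m and z of can3_c in the frame of tray between 0.055 and 0.07 m and x of can4_c in the frame of tray between 0.03 and 0.101 m and y of can4_c in the frame of tray between -0.093 and 0.093 m and z of can4_c in the frame of tray between 0.055 and 0.07 m and linear speed of each of plate1, plate2, plate3, plate4, plate5, can1, can2, can3, can4 below 0.02 m/s); the robot touches nothing.
It fails at once if a bystander (tape roll, jar, wrench, screwdriver or relay box) is moved by more than 4 cm (distance of any of tape_roll, jar, wrench, driver, relay from where it was at the start of the episode above 0.04 m).
Of plate4, plate5 only 1 to 2 are there at a start; the rules pass over those that are not, and their reading is None.
Of can1, can2, can3, can4 only 3 to 4 are there at a start; the rules pass over those that are not, and their reading is None.
At some moment in a run one of plate4, plate5 may be knocked a few centimetres aside while the robot is not near it.
It also fails if it takes over 210 s, if anything falls off the work surface, if the arm or the gripper's body presses on something with over 40 N, if the wrist force passes 120 N, or if a joint passes its speed limit or range.

## Robot

A 6-joint arm with a two-finger parallel gripper is mounted at the origin on the work surface. World frame = base frame: x ahead of the robot, y to its left, z up, the work surface at z = 0. Lengths are in mm, angles in rad, forces in N, time in s.
With the tool pointing down it reaches from about 350 to 725 mm from the base axis. Payload 4.3 kg.
Tool frame: the origin (TCP) lies on the mounting face of the last link; the fingertips stand 173 mm ahead of it and the grasp point (between the pads) lies 155 mm ahead of it; z points along the fingers, y is the line along which they close (so a half turn about z gives the same grasp; the last joint's range is limited). The gripper opens to 85 mm and grips with 20 to 120 N. Pads are 22 mm wide; open, the fingers measure 114 mm over their backs; the gripper's body (76 mm by 85 mm) begins 54 mm behind the grasp point. The pads swing forward as they close: fully open they stand 13 mm farther back than shut.
Start: joints at [-1.395, 0.377, 0.081, 1.274, 0, 1.46], TCP at [162.114, -551.694, 404.729] pointing down, gripper open.
Joint ranges: [-2.72, 2.72], [-0.84, 1.66], [-1.02, 1.22], [-1.77, 2.12], [-1.37, 1.28], [-3.14, 3.14]. Speed limits (rad/s): [2.57, 2.57, 3.14, 3.14, 3.14, 3.14].

## Interface

Orientations are given as a unit quaternion [x, y, z, w].
In Python, from bench import ctrl gives the robot as it stands.
- The arm moves only by the tool send_rows, never from a script. Its argument "increments" is a list of rows, each a list of 7 numbers: the opening, from -1 (shut) to 1 (fully open), then the shift along the tool's x, y, z scaled (see below), then the turn, a rotation vector about the tool's x, y, z scaled (see below). In form: [[gripper, dx, dy, dz, ax, ay, az], ...]. A call has 1 to 20 rows; each row is the pose to reach, as a shift and turn from the pose commanded when the call began, along the tool's axes at that moment; what a row does not reach only later rows make up. The controller multiplies each number of a shift by 0.25 m and each number of a turn by 0.5 rad. A row lasts 1/8 s, in which the tool goes at most 62.5 mm and 10.7 degrees, less where a joint would pass 70% of its speed; a pose out of reach is approached as far as the arm can. A call with a number of a shift or a turn outside -1 to 1 is refused whole. A call with a gripper value outside its range is refused whole. The fingers move at their own pace and stop on an object; "grip_force" is the grip in N (left out, the last holds). Time passes only in rows, so rows that repeat a pose let the fingers close. It gives the time, the measured TCP pose, the force, the opening and the grip force at its end, in the units of the state.
- ctrl.read_state(): the state, without advancing time (a new reading comes with each control period).
- ctrl.get_image(name): name is "side" or "top"; returns a dict with "img" (420x560x3 uint8, red, green, blue), "range_z" (420x560 float32, mm along the optical axis (not along the pixel's ray), 0 where there is no reading), "fx", "fy", "cx", "cy" (pixels), "origin" and "attitude" of the camera in the world. Camera axes: x right, y down, z forward; pixel columns grow to the right and rows downward; lengths in mm; the calibration is good to about 2 mm. A picture is of the moment at which its call begins.
- ctrl.finish_job(): hands the job in; it is judged then, once.
The state is a dict: "time": time; "joint_positions": joint angles; "joint_vel": joint speeds; "effort": joint torques, N m; "tcp_pos": TCP position; "tcp_rot": TCP orientation; "force": force on the tool from outside, world axes, zero at the start; "moment": the same for the moment, N m; "finger_gap": finger opening in mm; "gripper_force": force on a finger pad.
Only numpy, scipy, OpenCV 4.12 (cv2) and the standard library are available. Lean on these libraries where they do the work, as an engineer would, in place of code of your own. Each camera call takes 0.05 s, during which the arm holds its last target. There are 200 camera calls.

## Working session

There is one attempt and no reset: what is moved stays moved. The work goes in short steps, Python scripts to look and compute and a tool call to move; the robot and the scene stay as the last step left them, time stands still between calls to the robot, and variables do not carry over. Pictures are saved under pics/ and viewed, at most 14 in all, crops included, and the job is handed in when it is done.

Besides the shell and the picture viewer there is one more tool, called after "Call:" as a command line: name --pt "numbers of a row" for each row, then --argument value for the rest. send_rows: Moves the arm, as the interface text tells. Shifts and turns lie within -1 to 1; 1 stands for 0.25 m of shift or 0.5 rad of turn. Its arguments: {"type":"object","properties":{"increments":{"type":"array"},"grip_force":{"type":"number"}},"required":["increments"]}

```bash
mkdir -p pics; ls; cat > h.py <<'E'
import numpy as np, cv2
from scipy.spatial.transform import Rotation as R
from bench import ctrl
def grab(n):
    d=ctrl.get_image(n); np.savez('/tmp/%s.npz'%n,**d); return d
def pts(d):
    z=d['range_z']; v,u=np.mgrid[:z.shape[0],:z.shape[1]]
    c=np.stack([(u-d['cx'])/d['fx']*z,(v-d['cy'])/d['fy']*z,z],-1)
    return c@rot(d).T+np.array(d['origin'])
def rot(d):
    a=np.array(d['attitude'],float); return R.from_quat(a).as_matrix() if a.size==4 else a.reshape(3,3)
def save(d,n): cv2.imwrite('pics/%s.png'%n,d['img'][...,::-1])
E
python3 - <<'E'
from h import *
for n in('top','side'):
    d=grab(n); save(d,n+'0'); print(n,d['origin'],d['attitude'],d['fx'],d['cx'],d['cy'])
    print(pts(d)[::60,::80].round().astype(int).tolist()[3])
print(ctrl.read_state())
E
```

```text
pics
top [ 363.87712767   14.94599985 1624.53558238] [ 0.71406905 -0.69648944  0.04600343 -0.05377303] 533.1718619263771 286.14098417076156 216.77120094460196
[[764, 1143, -373], [696, 684, -5], [700, 431, 2], [706, 182, 2], [706, -65, 29], [718, -314, 1], [724, -561, 1]]
side [365.31264071 894.89886379 763.95049775] [-0.11825154  0.89005178 -0.43757726  0.04848236] 420.7517809967832 281.07372837464845 208.88223428957673
[[2080, -398, -389], [2064, -864, -686], [876, 113, 165], [740, -96, 56], [519, -245, 1], [266, -321, -1], [142, 87, 285]]
{'time': 0.1, 'joint_positions': array([-1.39530986e+00,  3.77969867e-01,  7.97760240e-02,  1.27436582e+00,
        2.11890968e-05,  1.46047498e+00]), 'joint_vel': array([-6.87743312e-04, -6.39972687e-04,  3.38196670e-03, -1.36389428e-03,
       -4.03824908e-05,  6.36792074e-04]), 'effort': array([ 1.06165338e-03, -4.64692318e+01,  2.70583034e+01,  1.20407916e-02,
       -1.17077875e-04,  1.10443742e-05]), 'tcp_pos': array([ 162.06222638, -551.41697418,  403.87190699]), 'tcp_rot': array([ 9.89806218e-01,  1.42417955e-01, -1.81329796e-05, -8.81544691e-04]), 'force': array([-0.06939506,  0.2529172 , -0.50774437]), 'moment': array([-0.00137625,  0.02322432,  0.0150502 ]), 'gripper_force': 0.0, 'finger_gap': 85.55268677764026}
```

View pics/top0.png

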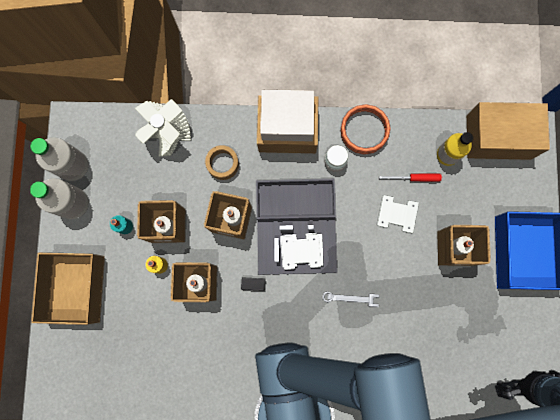

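View pics/side0.png

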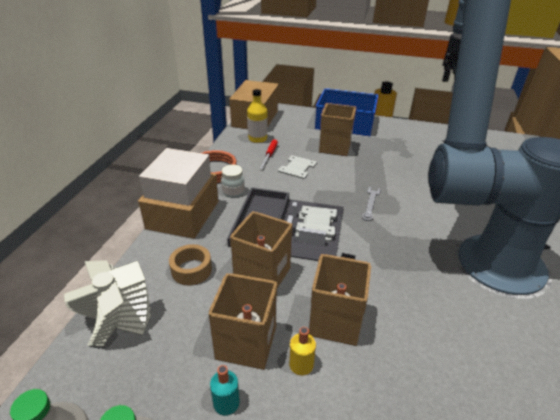

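The top view shows one loose plate at (398,214), the tray pile at (300,248), and four cartons with cans at (162,223), (231,213), (195,284) and (464,246). The turquoise look-alike is at (120,224) and the yellow one at (155,264). The side view shows the same layout. Next I measure positions.

```bash
cat > meas.py <<'E'
from h import *
def hsv(d): return cv2.cvtColor(np.ascontiguousarray(d['img']),cv2.COLOR_RGB2HSV)
def plane(d,uv,z):
    uv=np.atleast_2d(uv); r=np.c_[(uv[:,0]-d['cx'])/d['fx'],(uv[:,1]-d['cy'])/d['fy'],np.ones(len(uv))]@rot(d).T
    o=np.array(d['origin']); return (o+r*((z-o[2])/r[:,2])[:,None])
def rect(d,m,z):
    c=max(cv2.findContours(m.astype('u1'),0,1)[0],key=cv2.contourArea).reshape(-1,2)
    p=plane(d,c,z)[:,:2].astype('f4'); (cx,cy),(w,h),a=cv2.minAreaRect(p); 
    return np.round([cx,cy,w,h,a],1)
def box(m,x0,x1,y0,y1):
    o=np.zeros_like(m); o[y0:y1,x0:x1]=m[y0:y1,x0:x1]; return o
E
python3 - <<'E'
from meas import *
d=dict(np.load('/tmp/top.npz')); P=pts(d); Z=P[...,2]; H=hsv(d)
white=(H[...,1]<60)&(H[...,2]>190)
print('bench z',np.median(Z[300:320,200:240]),Z[300:320,200:240].std())
print('loose',rect(d,box(white,370,425,190,240),8), np.median(Z[box(white,370,425,190,240)]))
dark=(H[...,2]<110)&(H[...,1]<80)
wall=box(dark|(Z>24),250,345,172,221)
print('baywall',rect(d,box(Z>20,250,345,172,218),31))
print('tray',rect(d,box(dark|(Z>4),250,338,172,276),6))
print('pilearea white z hist',np.histogram(Z[box(white,265,335,220,275)],bins=range(0,64,4)))
for n,b in dict(c160=(132,190,195,248),c228=(200,255,185,242),c194=(165,222,255,308),c464=(432,493,220,270)).items():
    print(n,'rim',rect(d,box((Z>115),*b),145))
    m=box((H[...,0]<20)&(H[...,1]>60)&(Z>85)&(Z<125),*b); 
    x0,x1,y0,y1=b; w=box(white,*b); p=P[w]; print('  canwhite',p.mean(0).round(),w.sum())
    cx=(x0+x1)//2; 
np.set_printoptions(linewidth=250)
print(Z[218:276:2,262:338:3].round().astype(int))
big=cv2.resize(d['img'][170:280,130:345],None,fx=3.7,fy=3.7,interpolation=2); cv2.imwrite('pics/c1.png',big[...,::-1])
print('box far',np.median(Z[100:130,275:305]))
E
```

```text
bench z 0.34502582092568446 116.61613977125528
loose [ 612.4 -305.1  111.6   95.9   79. ] 8.542658900091737
baywall [649.2   8.4 120.2 240.    1.9]
tray [575.6  12.2 317.7 269.2   1.4]
pilearea white z hist (array([  9,  28,  31,  33,  56, 114, 271, 439, 230,  56,   5,  41,  71,
        39,   8]), array([ 0,  4,  8, 12, 16, 20, 24, 28, 32, 36, 40, 44, 48, 52, 56, 60]))
c160 rim [557.8 393.7 110.5 115.7   1.4]
  canwhite [558. 404.  67.] 175
c228 rim [582.5 201.2 111.2 114.   79.5]
  canwhite [587. 199.  72.] 169
c194 rim [387.5 290.7 106.9 112.9   1.4]
  canwhite [389. 298.  70.] 182
c464 rim [ 510.3 -473.7  105.7  118.     1.4]
  canwhite [ 514. -478.   90.] 148
[[  33   35   27   34   35   28   35   31 1625   23   26   21   18   16   17   13    8   11    9    5   16    8    4    3    2    2]
 [  10    5 1625   -3    5   10   10   -2   15   14    5   12    3    7   10   13    5    9   -3    9    1    6    6    5    6   -4]
 [   7    3    7    1   12    4    4   -4    0    8    5    7   11    5    9   13    8    8    4    0    8    1    8   13    9   -1]
 [   6    9   10    7    5   
[... 2754 characters left out ...]
 13    6]
 [   3   11    5    6    4   11    7   18   35   28   27    8    9    4    1    3   23   31   33   29   11    5    3    4    9    3]
 [  10    4    4    9    2   10    7    5   30   29   24    5   12   -1    4    8   11    8    8    8    3   12    7    9    3    0]
 [   1    3    4    6    8    7    4    5    0   -1    5    4    3    0    4    4    7    7   -3   14    4    2    5    4    6    3]
 [   7   11    8    5   -1    5   -2   14   15    5    7    3    5    2    9    4    3    7    4    7    5    6    4    5    7    9]
 [  -6    0    2    6   -1   -2    6   -2   -2    2   -4   -4   -1    0    7  -10   -3    1    1    3    3    3    4   -2   -7   -4]]
box far 170.735780899465
```

View pics/c1.png

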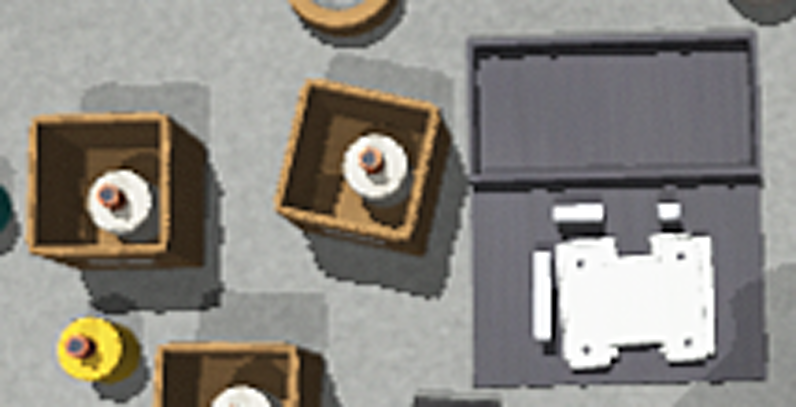

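The crop shows the bay at the upper right, the two rear stops at crop (578,213) and (669,210), and the side stop at (542,296). The pile is close to the side stop. The bay wall rectangle (120x240) matches the given size. Next I refine the stops, plates and stubs.

```bash
cat >> meas.py <<'E'
T0=np.array([583.7,6.2]); TA=np.deg2rad(1.9)
def totray(p):
    c,s=np.cos(TA),np.sin(TA); return (np.atleast_2d(p)[:,:2]-T0)@np.array([[c,-s],[s,c]])
def disc(d,H,b):
    w=box((H[...,1]<50)&(H[...,2]>120),*b); n,l,s,_=cv2.connectedComponentsWithStats(w.astype('u1'))
    k=1+np.argmax(s[1:,4]); c=cv2.findContours((l==k).astype('u1'),0,1)[0][0].reshape(-1,2)
    return c
E
python3 - <<'E'
from meas import *
d=dict(np.load('/tmp/top.npz')); H=hsv(d)
white=(H[...,1]<60)&(H[...,2]>190)
w=box(white,262,335,222,275); n,l,s,c=cv2.connectedComponentsWithStats(w.astype('u1'))
for k in range(1,n):
    if s[k,4]>8:
        h=50 if s[k,4]<300 else 30
        cc=cv2.findContours((l==k).astype('u1'),0,1)[0][0].reshape(-1,2); p=totray(plane(d,cc,h))
        print(s[k],'tray min/max',p.min(0).round(1),p.max(0).round(1),rect(d,l==k,h))
for n,b in dict(c160=(140,182,203,240),c228=(209,248,194,234),c194=(176,214,265,300),c464=(445,484,228,262)).items():
    c=disc(d,H,b); p=plane(d,c,76)[:,:2].astype('f4'); print(n,'can',cv2.minEnclosingCircle(p))
    m=box((H[...,0]<14)&(H[...,1]>70)&(H[...,2]>60),c[:,0].min(),c[:,0].max()+1,c[:,1].min(),c[:,1].max()+1)
    n_,l,s,ce=cv2.connectedComponentsWithStats(m.astype('u1')); k=1+np.argmax(s[1:,4]); print('   stub',s[k],plane(d,ce[k],106)[0].round(1))
    # rim: brown bright
    r=box((H[...,0]>8)&(H[...,0]<25)&(H[...,1]>80)&(H[...,2]>130),b[0]-8,b[1]+8,b[2]-8,b[3]+8); print('   rim',rect(d,r,145))
E
```

```text
[280 225  13   5  47] tray min/max [-31.8  11.6] [-20.   47.4] [557.5  34.9  10.5  36.6   6.2]
[308 225   6   4  23] tray min/max [-29.6 -50.9] [-20.5 -35.9] [560.  -38.    9.   14.9   1.4]
[ 280  233   43   36 1252] tray min/max [-146.8  -78. ] [-42.2  48. ] [490.3 -13.6 101.6 125.6   5.8]
[274 238   5  24 117] tray min/max [-126.7   53.5] [-58.5  65.6] [489.1  62.7  68.1  11.9   1.6]
c160 can ((553.3187255859375, 398.8140869140625), 25.417863845825195)
   stub [156 220   8   7  25] [552.8 399.3 106. ]
   rim [558.8 399.1 107.9 106.8   3.2]
c228 can ((586.5733032226562, 197.44593811035156), 25.498384475708008)
   stub [227 210   7   7  20] [586.1 197.2 106. ]
   rim [582.6 203.1 107.6 107.7  79.2]
c194 can ((385.20074462890625, 294.3123474121094), 25.44682502746582)
   stub [190 280   6   6  23] [384.9 293.8 106. ]
   rim [387.5 293.5 106.9 107.8   1.5]
c464 can ((515.9124145507812, -484.73309326171875), 25.739803314208984)
   stub [465 240   8   7  29] [ 516.8 -486.6  106. ]
   rim [ 510.4 -477.6  105.7  107.6    1.4]
```

```bash
cat > plan.py <<'E'
import sys
from meas import *
def tw(x,y):
    c,s=np.cos(TA),np.sin(TA); return T0+np.array([c*x-s*y,s*x+c*y])
def plan(wps,p=None,q=None):
    """wps: (x,y,z,yaw_deg or None) chain; prints shift/turn numbers and least rows for each call"""
    st=ctrl.read_state()
    p=np.array(st['tcp_pos']) if p is None else p
    r=R.from_quat(st['tcp_rot'])
    for w in wps:
        x=r.as_matrix()[:,0]; yaw=np.deg2rad(w[3]) if w[3] is not None else np.arctan2(x[1],x[0])
        tgt=R.from_euler('z',yaw)*R.from_euler('x',np.pi); pt=np.array(w[:3],float)
        dr=(r.inv()*tgt).as_rotvec(); n=max(1,int(np.ceil(max(np.linalg.norm(pt-p)/240,np.linalg.norm(dr)/.48))))
        p0,r0=p.copy(),r
        for i in range(1,n+1):
            pi=p0+(pt-p0)*i/n; ri=r0*R.from_rotvec(dr*i/n)
            a=np.round((r.inv().apply(pi-p))/250,3); b=np.round((r.inv()*ri).as_rotvec()/.5,3)
            k=int(np.ceil(max(np.linalg.norm(a)*4,np.linalg.norm(b)*.5/.186)))+1
            print((a+0).tolist(),(b+0).tolist(),'rows>=',k)
            p=p+r.apply(a*250); r=r*R.from_rotvec(b*.5)
        print('  ->',p.round(1))
def st():
    s=ctrl.read_state(); print(round(s['time'],2),s['tcp_pos'].round(1),'F',s['force'].round(1),'gap',round(s['finger_gap'],1),'gf',round(s['gripper_force'],1),s['joint_positions'].round(2))
E
python3 -c "
from plan import *
plan([(611,-312,300,79),(611,-312,169,79)])"
```

```text
[0.664, -0.137, 0.139] [-0.001, -0.001, -0.729] rows>= 4
[0.67, 0.108, 0.138] [-0.001, -0.001, -0.728] rows>= 4
[0.587, 0.34, 0.139] [-0.001, 0.0, -0.729] rows>= 4
  -> [ 611.  -312.   299.9]
[0.0, 0.0, 0.524] [0.0, 0.0, 0.0] rows>= 4
  -> [ 611.  -312.   168.9]
```

Call:
send_rows --pt "1 0.664 -0.137 0.139 0 0 -0.729" --pt "1 0.664 -0.137 0.139 0 0 -0.729" --pt "1 0.664 -0.137 0.139 0 0 -0.729" --pt "1 0.664 -0.137 0.139 0 0 -0.729" --pt "1 0.664 -0.137 0.139 0 0 -0.729" --grip_force 60

```text
time: 0.72
tcp_pos: [311.5, -472.1, 369.8]
tcp_rot: [0.948, 0.32, -0.0, -0.0]
force: [-0.6, -0.3, 0.4]
finger_gap: 85.5
gripper_force: 0.0
```

Call:
send_rows --pt "1 0.67 0.108 0.138 0 0 -0.728" --pt "1 0.67 0.108 0.138 0 0 -0.728" --pt "1 0.67 0.108 0.138 0 0 -0.728" --pt "1 0.67 0.108 0.138 0 0 -0.728" --pt "1 0.67 0.108 0.138 0 0 -0.728"

```text
time: 1.35
tcp_pos: [460.4, -393.3, 335.7]
tcp_rot: [0.875, 0.485, -0.0, 0.0]
force: [0.1, -0.1, -0.4]
finger_gap: 85.4
gripper_force: 0.0
```

Call:
send_rows --pt "1 0.587 0.34 0.139 0 0 -0.729" --pt "1 0.587 0.34 0.139 0 0 -0.729" --pt "1 0.587 0.34 0.139 0 0 -0.729" --pt "1 0.587 0.34 0.139 0 0 -0.729" --pt "1 0.587 0.34 0.139 0 0 -0.729" --pt "1 0.587 0.34 0.139 0 0 -0.729"

```text
time: 2.1
tcp_pos: [609.7, -314.2, 301.6]
tcp_rot: [0.773, 0.635, -0.0, 0.0]
force: [0.1, -0.0, 0.1]
finger_gap: 85.1
gripper_force: 0.0
```

```bash
python3 - <<'E'
from plan import *
st()
d=grab('side'); save(d,'s1'); t=grab('top')
H=hsv(d); w=box((H[...,1]<60)&(H[...,2]>150),270,325,148,185); n,l,s,c=cv2.connectedComponentsWithStats(w.astype('u1')); k=1+np.argmax(s[1:,4])
print(s[k],'plate side',rect(d,l==k,8))
d0=dict(np.load('/tmp/side.npz'))
plan([(611,-312,300,79),(611,-312,200,79),(611,-312,169,79)])
E
```

```text
2.1 [ 609.7 -314.2  301.6] F [ 0.1 -0.   0.1] gap 85.1 gf 0.0 [-0.57  0.65  0.26  1.18 -0.    1.2 ]
[ 275  148   50   37 1020] plate side [ 603.9 -306.6  169.   231.3   11.8]
[0.008, 0.003, 0.006] [0.001, 0.001, -0.005] rows>= 2
  -> [ 611.1 -311.9  300. ]
[0.0, 0.0, 0.4] [0.0, 0.0, 0.0] rows>= 3
  -> [ 611.1 -311.9  200. ]
[0.0, 0.0, 0.124] [0.0, 0.0, 0.0] rows>= 2
  -> [ 611.1 -311.9  169. ]
```

```bash
python3 - <<'E'
from plan import *
d=grab('side'); H=hsv(d); d0=dict(np.load('/tmp/side.npz'))
big=cv2.resize(d['img'][110:220,230:380],None,fx=4,fy=4,interpolation=2); cv2.imwrite('pics/s1.png',big[...,::-1])
E
```

```text
(no output)
```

View pics/s1.png

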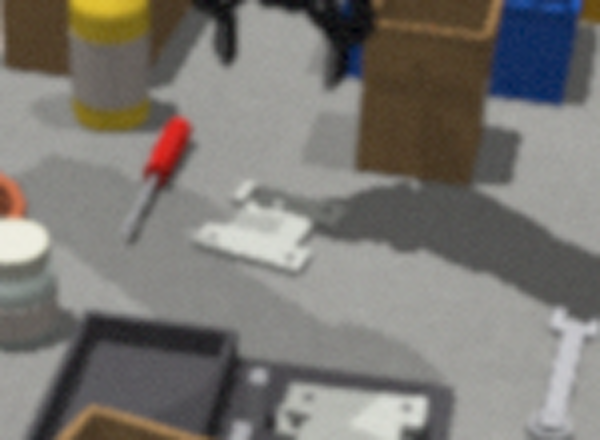

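The side crop shows the loose plate with its near-end corners at crop (193,240) and (302,272). I compare those with where the plate should be.

```bash
python3 - <<'E'
from plan import *
d=dict(np.load('/tmp/side.npz'))
print(plane(d,[[230+193/4,110+240/4],[230+302/4,110+272/4]],4).round(1), 'expect (670,-260) (576,-242)')
d=grab('top'); H=hsv(d); w=box((H[...,1]<60)&(H[...,2]>170),370,425,190,240);print(rect(d,w,8))
E
```

```text
[[ 663.7 -260.6    4. ]
 [ 565.8 -238.7    4. ]] expect (670,-260) (576,-242)
[ 599.8 -273.    86.2  169.6   62.3]
```

```bash
python3 - <<'E'
from plan import *
a=dict(np.load('/tmp/side.npz'))['img'] 
d=ctrl.get_image('side'); 
import os
A=cv2.imread('pics/side0.png')[...,::-1]; B=d['img']
f=lambda I: box((cv2.cvtColor(np.ascontiguousarray(I),cv2.COLOR_RGB2HSV)[...,2]>195),275,320,150,182)
for I in (A,B):
    m=f(I); n,l,s,c=cv2.connectedComponentsWithStats(m.astype('u1')); k=1+np.argmax(s[1:,4]); print(s[k],c[k].round(1))
    for uvr in (170,172,174,176): print(uvr,np.where(m[uvr])[0][[0,-1]] if m[uvr].any() else None)
    print(I[160:182:3,290,0])
E
```

```text
[280 156  35  20 329] [297.2 165.5]
170 [284 303]
172 [289 303]
174 [297 305]
176 None
[158 199 209 211 203 126 157 161]
[281 163  25  13 162] [295.5 169.4]
170 [284 303]
172 [289 304]
174 [296 305]
176 None
[141 180 192 217 207 128 141 138]
```

The plate has not moved; its edges are identical in both side images. I descend, settle and close.

Call:
send_rows --pt "1 0.008 0.003 0.206 0 0 -0.005" --pt "1 0.008 0.003 0.406 0 0 -0.005" --pt "1 0.008 0.003 0.47 0 0 -0.005" --pt "1 0.008 0.003 0.53 0 0 -0.005" --pt "1 0.008 0.003 0.53 0 0 -0.005" --pt "1 0.008 0.003 0.53 0 0 -0.005" --pt "1 0.008 0.003 0.53 0 0 -0.005" --pt "1 0.008 0.003 0.53 0 0 -0.005"

```text
time: 3.35
tcp_pos: [612.6, -310.8, 169.2]
tcp_rot: [0.771, 0.637, 0.0, 0.001]
force: [-0.9, 0.4, -0.8]
finger_gap: 85.3
gripper_force: 0.0
```

Call:
send_rows --pt "0 0 0 0 0 0 0" --pt "0 0 0 0 0 0 0" --pt "0 0 0 0 0 0 0" --pt "0 0 0 0 0 0 0" --pt "0 0 0 0 0 0 0" --pt "0 0 0 0 0 0 0" --pt "0 0 0 0 0 0 0" --pt "0 0 0 0 0 0 0" --grip_force 40

```text
time: 4.35
tcp_pos: [612.2, -310.7, 168.7]
tcp_rot: [0.771, 0.637, -0.0, 0.0]
force: [-2.0, 1.6, 5.8]
finger_gap: 62.4
gripper_force: 44.8
```

```bash
python3 - <<'E'
from plan import *
p=tw(-86,-14); print(p)
plan([(611.5,-311,280,None),(p[0],p[1],280,91.9),(p[0],p[1],201,91.9)])
E
```

```text
[498.21145393 -10.64364836]
[-0.002, -0.002, -0.445] [0.0, 0.001, 0.0] rows>= 3
  -> [ 611.6 -311.   279.9]
[0.547, -0.336, 0.0] [0.0, 0.0, -0.223] rows>= 4
[0.581, -0.273, 0.0] [0.0, 0.0, -0.222] rows>= 4
  -> [498.1 -10.8 279.9]
[0.0, 0.0, 0.316] [0.0, 0.0, 0.0] rows>= 3
  -> [498.2 -10.7 200.9]
```

Call:
send_rows --pt "0 0 0 -0.1 0 0 0" --pt "0 0 0 -0.2 0 0 0" --pt "0 0 0 -0.3 0 0 0" --pt "0 0 0 -0.4 0 0 0" --pt "0 0 0 -0.445 0 0 0" --pt "0 0 0 -0.445 0 0 0"

```text
time: 5.1
tcp_pos: [612.5, -310.7, 279.5]
tcp_rot: [0.771, 0.637, 0.0, 0.0]
force: [0.1, 0.9, -3.2]
finger_gap: 62.4
gripper_force: 45.2
```

Call:
send_rows --pt "0 0.137 -0.084 0 0 0 -0.056" --pt "0 0.273 -0.168 0 0 0 -0.112" --pt "0 0.41 -0.252 0 0 0 -0.167" --pt "0 0.547 -0.336 0 0 0 -0.223" --pt "0 0.547 -0.336 0 0 0 -0.223"

```text
time: 5.72
tcp_pos: [553.4, -157.6, 277.5]
tcp_rot: [0.733, 0.68, -0.001, -0.003]
force: [-0.1, -0.7, -2.4]
finger_gap: 62.4
gripper_force: 45.2
```

Call:
send_rows --pt "0 0.145 -0.068 0 0 0 -0.056" --pt "0 0.29 -0.136 0 0 0 -0.111" --pt "0 0.435 -0.205 0 0 0 -0.167" --pt "0 0.581 -0.273 0 0 0 -0.222" --pt "0 0.581 -0.273 0 0 0 -0.222" --pt "0 0.581 -0.273 0 0 0 -0.222" --pt "0 0.581 -0.273 0 0 0 -0.222"

```text
time: 6.6
tcp_pos: [499.4, -11.4, 279.3]
tcp_rot: [0.696, 0.718, -0.0, 0.0]
force: [0.3, -0.2, -1.9]
finger_gap: 62.9
gripper_force: 45.2
```

```bash
python3 - <<'E'
from plan import *
st(); p=tw(-86,-14); plan([(p[0],p[1],201,91.9)])
E
```

```text
6.6 [499.4 -11.4 279.3] F [ 0.3 -0.2 -1.9] gap 62.9 gf 45.2 [-0.15  0.3  -0.36  0.9  -0.    1.39]
[0.003, -0.005, 0.313] [0.001, 0.001, -0.004] rows>= 3
  -> [498.2 -10.7 201. ]
```

Call:
send_rows --pt "0 0.003 -0.005 0.12 0 0 -0.004" --pt "0 0.003 -0.005 0.22 0 0 -0.004" --pt "0 0.003 -0.005 0.28 0 0 -0.004" --pt "0 0.003 -0.005 0.3 0 0 -0.004" --pt "0 0.003 -0.005 0.307 0 0 -0.004" --pt "0 0.003 -0.005 0.313 0 0 -0.004" --pt "0 0.003 -0.005 0.313 0 0 -0.004" --pt "0 0.003 -0.005 0.313 0 0 -0.004"

```text
time: 7.6
tcp_pos: [497.7, -9.6, 201.6]
tcp_rot: [0.695, 0.719, 0.0, 0.0]
force: [-0.5, -0.3, -2.0]
finger_gap: 62.4
gripper_force: 45.2
```

Call:
send_rows --pt "0 0 0 0.004 0 0 0" --pt "0 0 0 0.008 0 0 0" --pt "0 0 0 0.008 0 0 0"

```text
time: 7.98
tcp_pos: [497.4, -9.6, 199.1]
tcp_rot: [0.695, 0.719, -0.0, -0.0]
force: [-0.1, 0.5, -2.8]
finger_gap: 62.6
gripper_force: 45.2
```

Call:
send_rows --pt "0 0 0 0.006 0 0 0" --pt "0 0 0 0.006 0 0 0" --pt "0 0 0 0.006 0 0 0" --pt "1 0 0 0.006 0 0 0" --pt "1 0 0 0.006 0 0 0" --pt "1 0 0 0.006 0 0 0" --pt "1 0 0 0.006 0 0 0" --pt "1 0 0 -0.1 0 0 0" --pt "1 0 0 -0.3 0 0 0" --pt "1 0 0 -0.4 0 0 0" --pt "1 0 0 -0.4 0 0 0"

```text
time: 9.35
tcp_pos: [498.7, -9.8, 301.3]
tcp_rot: [0.695, 0.719, 0.001, 0.002]
force: [0.1, 1.1, -0.3]
finger_gap: 85.5
gripper_force: 0.0
```

```bash
python3 - <<'E'
from plan import *
st(); p=tw(-78,-130)
plan([(p[0],p[1],300,91.9),(p[0],p[1],187,91.9)])
E
```

```text
9.35 [498.7  -9.8 301.3] F [ 0.1  1.1 -0.3] gap 85.5 gf 0.0 [-0.15  0.28 -0.33  0.95 -0.    1.39]
[-0.467, 0.029, 0.006] [0.01, 0.002, 0.004] rows>= 3
  -> [ 510.  -126.2  299.9]
[0.0, 0.0, 0.452] [0.0, 0.0, 0.0] rows>= 3
  -> [ 510.  -126.2  186.9]
```

Call:
send_rows --pt "0.41 -0.16 0.01 0.006 0 0 0.004" --pt "0.41 -0.32 0.02 0.006 0 0 0.004" --pt "0.41 -0.467 0.029 0.006 0 0 0.004" --pt "0.41 -0.467 0.029 0.006 0 0 0.004" --pt "0.41 -0.467 0.029 0.2 0 0 0.004" --pt "0.41 -0.467 0.029 0.4 0 0 0.004" --pt "0.41 -0.467 0.029 0.48 0 0 0.004" --pt "0.41 -0.467 0.029 0.496 0 0 0.004" --pt "0.41 -0.467 0.029 0.496 0 0 0.004" --pt "0.41 -0.467 0.029 0.496 0 0 0.004"

```text
time: 10.6
tcp_pos: [508.5, -125.3, 174.7]
tcp_rot: [0.695, 0.719, -0.0, -0.0]
force: [-0.6, -0.3, -0.3]
finger_gap: 60.3
gripper_force: 0.0
```

```bash
python3 - <<'E'
from plan import *
st(); print(totray(ctrl.read_state()['tcp_pos']))
p=tw(-78,-72); plan([(p[0],p[1],177,91.9)])
d=grab('side');save(d,'s2')
E
```

```text
10.6 [ 508.5 -125.3  174.7] F [-0.6 -0.3 -0.3] gap 60.3 gf 0.0 [-0.36  0.47 -0.43  0.67  0.    1.17]
[[ -79.53609617 -128.90217769]]
[0.228, 0.006, -0.009] [-0.001, -0.001, 0.001] rows>= 2
  -> [508.1 -68.3 177. ]
```

View pics/s2.png

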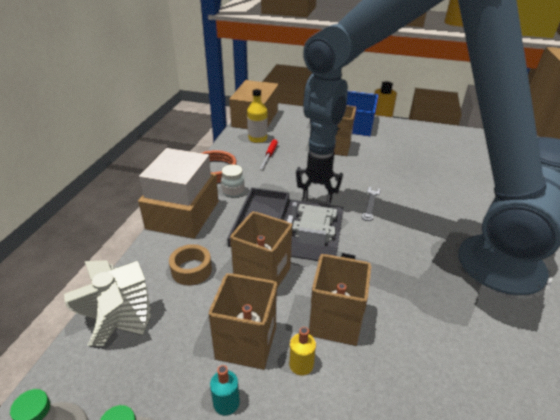

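The side view shows the gripper at (320,180), just right of the tray, with the pile at (315,222) and the new plate on top. I push slowly toward +y.

Call:
send_rows --pt "0.41 0.04 0.006 -0.007 0 0 0" --pt "0.41 0.08 0.006 -0.007 0 0 0" --pt "0.41 0.12 0.006 -0.007 0 0 0" --pt "0.41 0.14 0.006 -0.007 0 0 0" --pt "0.41 0.15 0.006 -0.007 0 0 0" --pt "0.41 0.16 0.006 -0.007 0 0 0" --pt "0.41 0.17 0.006 -0.007 0 0 0" --pt "0.41 0.18 0.006 -0.007 0 0 0" --pt "0.41 0.19 0.006 -0.007 0 0 0" --pt "0.41 0.2 0.006 -0.007 0 0 0" --pt "0.41 0.21 0.006 -0.007 0 0 0" --pt "0.41 0.22 0.006 -0.007 0 0 0" --pt "0.41 0.22 0.006 -0.007 0 0 0"

```text
time: 12.28
tcp_pos: [508.6, -71.1, 177.0]
tcp_rot: [0.695, 0.719, -0.0, 0.0]
force: [0.6, -4.7, -0.9]
finger_gap: 60.2
gripper_force: 2.4
```

Call:
send_rows --pt "0.41 0.006 0 0 0 0 0" --pt "0.41 0.012 0 0 0 0 0" --pt "0.41 0.012 0 0 0 0 0"

```text
time: 12.65
tcp_pos: [508.5, -68.3, 177.0]
tcp_rot: [0.695, 0.719, -0.0, 0.0]
force: [-0.2, -5.8, -1.4]
finger_gap: 60.5
gripper_force: 2.7
```

```bash
python3 - <<'E'
from plan import *
st(); print(totray(ctrl.read_state()['tcp_pos']))
E
```

```text
12.65 [508.5 -68.3 177. ] F [-0.2 -5.8 -1.4] gap 60.5 gf 2.7 [-0.26  0.45 -0.46  0.67 -0.    1.28]
[[-77.67528235 -71.98062837]]
```

Sliding friction is about 5 N. I continue until the stop force builds up.

Call:
send_rows --pt "0.41 0.006 0 0 0 0 0" --pt "0.41 0.012 0 0 0 0 0" --pt "0.41 0.012 0 0 0 0 0"

```text
time: 13.02
tcp_pos: [508.3, -65.5, 177.0]
tcp_rot: [0.695, 0.719, -0.001, 0.001]
force: [-0.3, -6.0, -1.6]
finger_gap: 60.2
gripper_force: 3.1
```

Call:
send_rows --pt "0.41 0.006 0 0 0 0 0" --pt "0.41 0.006 0 0 0 0 0"

```text
time: 13.28
tcp_pos: [508.3, -64.7, 177.0]
tcp_rot: [0.696, 0.718, -0.002, 0.001]
force: [-0.6, -9.4, -1.2]
finger_gap: 60.0
gripper_force: 4.7
```

Call:
send_rows --pt "0.41 0.006 0 0 0 0 0" --pt "0.41 0.006 0 0 0 0 0"

```text
time: 13.52
tcp_pos: [508.1, -63.9, 177.1]
tcp_rot: [0.696, 0.718, -0.003, 0.002]
force: [-1.3, -13.5, -1.2]
finger_gap: 60.1
gripper_force: 6.3
```

Call:
send_rows --pt "0.41 0.008 0 0 0 0 0" --pt "0.41 0.008 0 0 0 0 0"

```text
time: 13.78
tcp_pos: [507.8, -62.9, 177.1]
tcp_rot: [0.696, 0.718, -0.005, 0.003]
force: [-2.7, -17.4, -1.3]
finger_gap: 60.3
gripper_force: 8.5
```

Call:
send_rows --pt "0.41 0.008 0 0 0 0 0" --pt "0.41 0.008 0 0 0 0 0" --pt "0.41 0.008 0 0 0 0 0"

```text
time: 14.15
tcp_pos: [507.5, -61.8, 177.1]
tcp_rot: [0.696, 0.718, -0.006, 0.004]
force: [-4.3, -22.1, -0.3]
finger_gap: 60.3
gripper_force: 10.6
```

```bash
python3 - <<'E'
from plan import *
st(); print(totray(ctrl.read_state()['tcp_pos']))
E
```

```text
14.15 [507.5 -61.8 177.1] F [ -4.3 -22.1  -0.3] gap 60.3 gf 10.6 [-0.24  0.44 -0.46  0.66 -0.01  1.3 ]
[[-78.37015589 -65.46395158]]
```

Call:
send_rows --pt "0.41 -0.06 0 0 0 0 0" --pt "0.41 -0.15 0 0 0 0 0" --pt "0.41 -0.15 0 -0.1 0 0 0" --pt "0.41 -0.15 0 -0.3 0 0 0" --pt "0.41 -0.15 0 -0.5 0 0 0" --pt "0.41 -0.15 0 -0.5 0 0 0" --pt "0.41 -0.15 0 -0.5 0 0 0"

```text
time: 15.02
tcp_pos: [509.0, -95.0, 301.5]
tcp_rot: [0.695, 0.719, 0.001, -0.001]
force: [-0.1, 0.8, -0.5]
finger_gap: 60.4
gripper_force: 0.0
```

```bash
python3 - <<'E'
from plan import *
st(); p=tw(-190,-3)
plan([(p[0],p[1],300,181.9)])
E
```

```text
15.03 [509.  -95.  301.5] F [-0.1  0.8 -0.5] gap 60.4 gf 0.0 [-0.31  0.32 -0.28  0.97  0.    1.23]
[0.096, -0.112, 0.002] [0.001, -0.001, -0.785] rows>= 4
[0.131, -0.067, 0.001] [0.0, -0.001, -0.786] rows>= 4
[0.147, -0.011, 0.002] [0.001, 0.0, -0.785] rows>= 4
[0.14, 0.045, 0.001] [0.0, -0.001, -0.785] rows>= 4
  -> [393.9  -3.2 300.1]
```

Call:
send_rows --pt "0.41 0.096 -0.112 0 0 0 -0.785" --pt "0.41 0.096 -0.112 0 0 0 -0.785" --pt "0.41 0.096 -0.112 0 0 0 -0.785" --pt "0.41 0.096 -0.112 0 0 0 -0.785"

```text
time: 15.52
tcp_pos: [480.4, -72.4, 301.0]
tcp_rot: [0.543, 0.84, -0.0, -0.001]
force: [-1.2, 0.0, 0.2]
finger_gap: 59.8
gripper_force: 0.0
```

Call:
send_rows --pt "0.41 0.131 -0.067 0 0 0 -0.785" --pt "0.41 0.131 -0.067 0 0 0 -0.785" --pt "0.41 0.131 -0.067 0 0 0 -0.785" --pt "0.41 0.131 -0.067 0 0 0 -0.785"

```text
time: 16.02
tcp_pos: [452.2, -49.8, 301.9]
tcp_rot: [0.369, 0.929, 0.0, 0.0]
force: [-0.6, -0.3, 0.6]
finger_gap: 60.4
gripper_force: 0.0
```

Call:
send_rows --pt "0.41 0.147 -0.011 0 0 0 -0.785" --pt "0.41 0.147 -0.011 0 0 0 -0.785" --pt "0.41 0.147 -0.011 0 0 0 -0.785" --pt "0.41 0.147 -0.011 0 0 0 -0.785"

```text
time: 16.52
tcp_pos: [423.6, -26.7, 302.1]
tcp_rot: [0.181, 0.983, -0.0, 0.0]
force: [-0.2, -0.5, -0.1]
finger_gap: 60.4
gripper_force: 0.0
```

Call:
send_rows --pt "0.41 0.14 0.045 0 0 0 -0.785" --pt "0.41 0.14 0.045 0 0 0 -0.785" --pt "0.41 0.14 0.045 0 0 0 -0.785" --pt "0.41 0.14 0.045 0 0 0 -0.785" --pt "0.41 0.14 0.045 0 0 0 -0.785" --pt "0.41 0.14 0.045 0 0 0 -0.785"

```text
time: 17.27
tcp_pos: [394.5, -3.7, 301.9]
tcp_rot: [-0.015, 1.0, -0.0, 0.0]
force: [-0.5, 0.3, -0.4]
finger_gap: 60.2
gripper_force: 0.0
```

```bash
python3 - <<'E'
from plan import *
st(); p=tw(-190,-3); P2=tw(-142,-3)
plan([(p[0],p[1],177.5,181.9),(P2[0],P2[1],177.5,181.9)])
d=grab('top'); H=hsv(d)
dark=box((H[...,2]<60),240,268,272,296); print('relay',rect(d,dark,25))
t=cv2.resize(d['img'][170:310,230:380],None,fx=4,fy=4,interpolation=2); cv2.imwrite('pics/c2.png',t[...,::-1])
E
```

```text
17.27 [394.5  -3.7 301.9] F [-0.5  0.3 -0.4] gap 60.2 gf 0.0 [-0.17  0.08 -0.58  0.91 -0.   -0.2 ]
[0.002, 0.003, 0.498] [0.0, 0.0, -0.005] rows>= 3
  -> [393.9  -3.  177.4]
[-0.192, 0.0, 0.0] [0.0, 0.0, 0.0] rows>= 2
  -> [441.9  -1.4 177.4]
relay [382.  128.9  32.5  71.5   1.5]
```

View pics/c2.png

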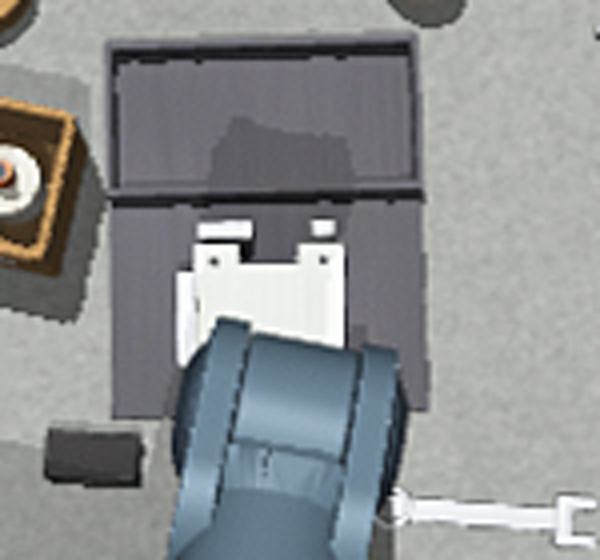

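The top crop shows the pile squared against the side stop at crop (188,320). A gap to the rear stops remains: plate edge at row 245, stops at row 235. I descend in front and push toward +x.

Call:
send_rows --pt "0.41 0.002 0.003 0.2 0 0 0" --pt "0.41 0.002 0.003 0.4 0 0 0" --pt "0.41 0.002 0.003 0.48 0 0 0" --pt "0.41 0.002 0.003 0.494 0 0 0" --pt "0.41 0.002 0.003 0.494 0 0 0" --pt "0.41 0.002 0.003 0.494 0 0 0"

```text
time: 18.08
tcp_pos: [394.7, -3.0, 179.5]
tcp_rot: [-0.016, 1.0, -0.0, 0.001]
force: [0.1, 0.3, 0.4]
finger_gap: 60.0
gripper_force: 0.0
```

Call:
send_rows --pt "0.41 -0.04 0 0 0 0 0" --pt "0.41 -0.08 0 0 0 0 0" --pt "0.41 -0.1 0 0 0 0 0" --pt "0.41 -0.11 0 0 0 0 0" --pt "0.41 -0.12 0 0 0 0 0" --pt "0.41 -0.13 0 0 0 0 0" --pt "0.41 -0.14 0 0 0 0 0" --pt "0.41 -0.15 0 0 0 0 0" --pt "0.41 -0.16 0 0 0 0 0" --pt "0.41 -0.17 0 0 0 0 0" --pt "0.41 -0.18 0 0 0 0 0" --pt "0.41 -0.18 0 0 0 0 0"

```text
time: 19.58
tcp_pos: [436.9, -1.3, 177.7]
tcp_rot: [-0.016, 1.0, -0.0, -0.002]
force: [-5.2, -0.1, 1.6]
finger_gap: 60.1
gripper_force: 2.8
```

Call:
send_rows --pt "0.41 -0.007 0 0 0 0 0" --pt "0.41 -0.014 0 0 0 0 0" --pt "0.41 -0.014 0 0 0 0 0"

```text
time: 19.95
tcp_pos: [440.1, -1.1, 177.7]
tcp_rot: [-0.016, 1.0, -0.0, -0.003]
force: [-7.4, -0.3, 3.2]
finger_gap: 60.3
gripper_force: 3.5
```

```bash
python3 - <<'E'
from plan import *
st(); print(totray(ctrl.read_state()['tcp_pos']))
E
```

```text
19.95 [440.1  -1.1 177.7] F [-7.4 -0.3  3.2] gap 60.3 gf 3.5 [-0.15  0.33 -0.65  0.6  -0.   -0.18]
[[-143.78676465   -2.57337081]]
```

Call:
send_rows --pt "0.41 -0.008 0 0 0 0 0" --pt "0.41 -0.016 0 0 0 0 0" --pt "0.41 -0.016 0 0 0 0 0"

```text
time: 20.32
tcp_pos: [442.1, -0.9, 177.1]
tcp_rot: [-0.016, 1.0, -0.0, -0.005]
force: [-11.9, -0.9, 8.4]
finger_gap: 60.1
gripper_force: 6.2
```

Call:
send_rows --pt "0.41 -0.008 0 0 0 0 0" --pt "0.41 -0.008 0 0 0 0 0" --pt "0.41 -0.008 0 0 0 0 0"

```text
time: 20.7
tcp_pos: [442.9, -0.7, 176.9]
tcp_rot: [-0.016, 1.0, -0.0, -0.007]
force: [-15.5, -2.2, 10.0]
finger_gap: 60.2
gripper_force: 7.6
```

Call:
send_rows --pt "0.41 -0.008 0 0 0 0 0" --pt "0.41 -0.008 0 0 0 0 0" --pt "0.41 -0.008 0 0 0 0 0"

```text
time: 21.08
tcp_pos: [443.6, -0.5, 176.4]
tcp_rot: [-0.016, 1.0, 0.0, -0.008]
force: [-17.2, -0.7, 11.0]
finger_gap: 60.0
gripper_force: 8.8
```

Call:
send_rows --pt "0.41 -0.008 0 0 0 0 0" --pt "0.41 -0.008 0 0 0 0 0" --pt "0.41 -0.008 0 0 0 0 0"

```text
time: 21.45
tcp_pos: [444.7, -0.2, 176.1]
tcp_rot: [-0.016, 1.0, 0.0, -0.009]
force: [-19.7, 0.1, 12.7]
finger_gap: 60.2
gripper_force: 9.7
```

Call:
send_rows --pt "0.41 0.05 0 0 0 0 0" --pt "0.41 0.15 0 0 0 0 0" --pt "0.41 0.2 0 -0.1 0 0 0" --pt "0.41 0.2 0 -0.3 0 0 0" --pt "0.41 0.2 0 -0.5 0 0 0" --pt "0.41 0.2 0 -0.5 0 0 0" --pt "0.41 0.2 0 -0.5 0 0 0"

```text
time: 22.32
tcp_pos: [402.9, -2.7, 303.7]
tcp_rot: [-0.016, 1.0, -0.0, 0.001]
force: [0.3, 0.1, -0.4]
finger_gap: 60.1
gripper_force: 0.0
```

```bash
python3 - <<'E'
from plan import *
st()
d=grab('top'); H=hsv(d); s=grab('side')
t=cv2.resize(d['img'][215:275,265:345],None,fx=7,fy=7,interpolation=2)
u=cv2.resize(s['img'][190:270,270:360],None,fx=6,fy=6,interpolation=2); u=cv2.resize(u,(560,420))
cv2.imwrite('pics/c3.png',np.vstack([t,u])[::1,:,::-1][:840].copy()) if 0 else cv2.imwrite('pics/c3.png',cv2.resize(np.hstack([t,u[:t.shape[0]]]),(800,300))[...,::-1])
# columns profile of brightness across rear gap
for u0 in (285,288,309,311): print(u0,d['img'][222:245,u0,0])
for v0 in (243,246,249): print(v0,d['img'][v0,272:290,0], d['img'][v0,305:322,0])
E
```

```text
22.32 [402.9  -2.7 303.7] F [ 0.3  0.1 -0.4] gap 60.1 gf 0.0 [-0.16  0.1  -0.56  0.91 -0.   -0.2 ]
285 [100  93  79 159 244 245 253 125  38 248 253 229 193 241 243 240 239 239
 239 238 239 244 244]
288 [102  92  77 215 247 245 255 136  45 255 255 250 247 243 240 239 239 239
 239 239 239 240 251]
309 [ 96  94  64 243 255 254 219  85 231 245 239 233 241 240 237 237 236 237
 236 235 236 235 235]
311 [ 96  92  67 235 247 246 194  75 237 251 181  73 108 231 239 237 236 242
 243 244 242 243 243]
243 [115  87 205 255 253 250 152 174 252 240 239 241 244 244 243 243 240 241] [238 238 235 235 235 236 243 251 250 252 254 201  96 111 114 116 114]
246 [115  85 201 255 252 254 216 150 254 245 229 100  37  43  49  54  77 114] [238 238 235 234 235 235 243 251 250 251 255 254  97 117 116 115 116]
249 [111  99 210 255 238 242 223 162 255 188  55  78  80  85  83  83  81  81] [248 247 241 237 237 236 244 251 250 251 255 255  31 100  98 100 108]
```

View pics/c3.png

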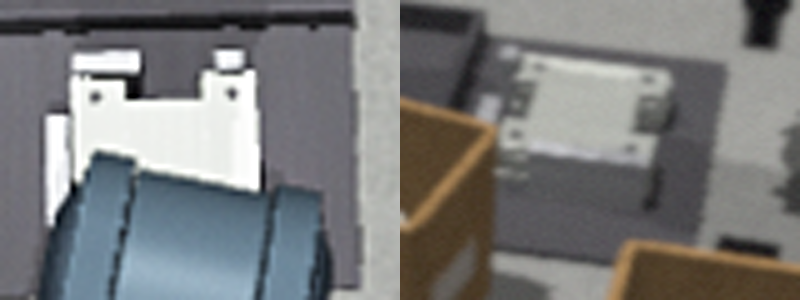

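```bash
python3 - <<'E'
from plan import *
d=dict(np.load('/tmp/top.npz'))
for u,a,b in((286.5,228.9,230.5),(310,228.45,229.5)):
    A=totray(plane(d,[u,a],50)); B=totray(plane(d,[u,b],38)); print('rear stop',A.round(1),'plate',B.round(1),'gap',(A-B)[0,0].round(2))
# side: stop inner edge col / plate left col at rows 243..249
A=totray(plane(d,[278.2,246],50));B=totray(plane(d,[278.9,246],38));C=totray(plane(d,[316.3,246],38))
print('side',A.round(1),B.round(1),'right edge',C.round(1),'width',(B-C)[0,1])
s=dict(np.load('/tmp/side.npz')); H=hsv(s)
E
```

```text
rear stop [[-31.7  28. ]] plate [[-35.1  28.2]] gap 3.39
rear stop [[-30.9 -41.8]] plate [[-32.7 -42.2]] gap 1.73
side [[-82.4  53. ]] [[-81.4  51.2]] right edge [[-82.3 -60.3]] width 111.5018731823576
```

A 1.7–3.4 mm rear gap remains, so I repeat the +x tap a little harder and then re-tap the side.

Call:
send_rows --pt "0.41 0.01 0 0.25 0 0 0" --pt "0.41 0.01 -0.01 0.45 0 0 0" --pt "0.41 0.01 -0.01 0.497 0 0 0" --pt "0.41 0.01 -0.01 0.497 0 0 0" --pt "0.41 0.01 -0.01 0.497 0 0 0" --pt "0.41 -0.06 -0.01 0.497 0 0 0" --pt "0.41 -0.12 -0.01 0.497 0 0 0" --pt "0.41 -0.15 -0.01 0.497 0 0 0" --pt "0.41 -0.17 -0.01 0.497 0 0 0" --pt "0.41 -0.19 -0.01 0.497 0 0 0" --pt "0.41 -0.2 -0.01 0.497 0 0 0" --pt "0.41 -0.2 -0.01 0.497 0 0 0" --pt "0.41 -0.2 -0.01 0.497 0 0 0"

```text
time: 24.05
tcp_pos: [445.0, -2.8, 177.0]
tcp_rot: [-0.017, 1.0, 0.0, -0.009]
force: [-16.1, -2.5, 9.8]
finger_gap: 60.2
gripper_force: 8.2
```

Call:
send_rows --pt "0.41 -0.01 0 0 0 0 0" --pt "0.41 -0.02 0 0 0 0 0" --pt "0.41 -0.02 0 0 0 0 0"

```text
time: 24.42
tcp_pos: [446.5, -2.4, 176.0]
tcp_rot: [-0.017, 1.0, 0.0, -0.013]
force: [-24.7, -2.7, 16.5]
finger_gap: 59.9
gripper_force: 12.6
```

Call:
send_rows --pt "0.41 -0.01 0 0 0 0 0" --pt "0.41 -0.02 0 0 0 0 0" --pt "0.41 -0.02 0 0 0 0 0"

```text
time: 24.8
tcp_pos: [448.0, -2.0, 175.0]
tcp_rot: [-0.017, 1.0, 0.0, -0.018]
force: [-33.4, -3.0, 21.4]
finger_gap: 60.6
gripper_force: 16.6
```

Call:
send_rows --pt "0.41 0.05 0 0 0 0 0" --pt "0.41 0.1 0.016 0 0 0 0" --pt "0.41 0.1 0.016 -0.1 0 0 0" --pt "0.41 0.1 0.016 -0.1 0 0 0" --pt "0.41 0.1 0.016 -0.1 0 0 0" --pt "0.41 0.08 0.016 -0.1 0 0 0" --pt "0.41 0.06 0.016 -0.1 0 0 0" --pt "0.41 0.05 0.016 -0.1 0 0 0" --pt "0.41 0.04 0.016 -0.1 0 0 0" --pt "0.41 0.04 0.016 -0.1 0 0 0"

```text
time: 26.05
tcp_pos: [446.2, 1.4, 201.1]
tcp_rot: [-0.017, 1.0, 0.001, -0.008]
force: [-13.4, 0.3, 2.3]
finger_gap: 60.0
gripper_force: 6.4
```

Call:
send_rows --pt "0.41 -0.007 0 0 0 0 0" --pt "0.41 -0.007 0 0 0 0 0" --pt "0.41 -0.007 0 0 0 0 0"

```text
time: 26.42
tcp_pos: [446.7, 1.5, 200.8]
tcp_rot: [-0.017, 1.0, 0.001, -0.01]
force: [-15.5, -0.3, 6.1]
finger_gap: 60.4
gripper_force: 8.1
```

Call:
send_rows --pt "0.41 -0.007 0 0 0 0 0" --pt "0.41 -0.007 0 0 0 0 0" --pt "0.41 -0.007 0 0 0 0 0"

```text
time: 26.8
tcp_pos: [447.3, 1.6, 200.7]
tcp_rot: [-0.017, 1.0, 0.001, -0.011]
force: [-19.8, -1.0, 10.0]
finger_gap: 60.2
gripper_force: 9.9
```

Call:
send_rows --pt "0.41 -0.007 0 0 0 0 0" --pt "0.41 -0.007 0 0 0 0 0" --pt "0.41 -0.007 0 0 0 0 0"

```text
time: 27.18
tcp_pos: [447.9, 1.7, 200.5]
tcp_rot: [-0.017, 1.0, 0.001, -0.013]
force: [-23.1, -2.4, 14.3]
finger_gap: 59.9
gripper_force: 11.7
```

Call:
send_rows --pt "0.41 0.05 0 0 0 0 0" --pt "0.41 0.15 0 0 0 0 0" --pt "0.41 0.2 0 -0.1 0 0 0" --pt "0.41 0.2 0 -0.3 0 0 0" --pt "0.41 0.2 0 -0.4 0 0 0" --pt "0.41 0.2 0 -0.4 0 0 0" --pt "0.41 0.2 0 -0.4 0 0 0"

```text
time: 28.05
tcp_pos: [407.5, -0.9, 303.5]
tcp_rot: [-0.016, 1.0, 0.0, -0.0]
force: [0.4, -0.8, -0.6]
finger_gap: 59.9
gripper_force: 0.0
```

```bash
python3 - <<'E'
from plan import *
st()
acc=np.mean([ctrl.get_image('top')['img'].astype(float) for _ in range(5)],0)
d=grab('top'); np.save('/tmp/acc.npy',acc)
for u0 in range(284,292,2): print(u0,acc[224:234,u0,0].round().astype(int))
for u0 in range(307,317,2): print(u0,acc[224:234,u0,0].round().astype(int))
for v0 in (241,243,246,248): print(v0,acc[v0,273:283,0].round().astype(int), acc[v0,312:320,0].round().astype(int))
p=tw(-78,-130); plan([(p[0],p[1],300,91.9)])
E
```

```text
28.05 [407.5  -0.9 303.5] F [ 0.4 -0.8 -0.6] gap 59.9 gf 0.0 [-0.16  0.11 -0.55  0.92 -0.   -0.19]
284 [ 83 140 245 247 254 125  35 249 247 157]
286 [ 78 199 244 244 255 136  41 245 248 245]
288 [ 78 214 247 246 255 133  46 255 255 250]
290 [ 77 204 244 243 255 139  27  52  64  62]
307 [ 90 127 111  98  84 199 246 243 240 240]
309 [ 64 244 254 253 217  86 234 246 239 231]
311 [ 68 236 246 246 193  74 237 251 174  74]
313 [ 80 177 180 175 111 185 255 255 255 252]
315 [111 112 112  97  80 252 255 255 255 255]
241 [ 92 208 255 254 250 150 171 253 243 247] [251 250 253 255 202  98 110 114]
243 [ 88 203 255 254 251 153 172 255 246 172] [251 250 252 254 201  97 111 114]
246 [ 86 203 255 239 243 218 161 252  54  79] [251 250 251 255 255  98 116 119]
248 [ 95 210 255 235 246 234  74 140  62  91] [255 255 255 255 255  24  98  96]
[-0.099, -0.129, 0.003] [-0.001, -0.001, 0.785] rows>= 4
[-0.14, -0.081, 0.003] [0.0, -0.001, 0.785] rows>= 4
[-0.161, -0.021, 0.004] [0.0, 0.0, 0.785] rows>= 4
[-0.157, 0.042, 0.003] [-0.001, -0.001, 0.785] rows>= 4
  -> [ 510.  -126.3  300. ]
```

The dark strip is the stop's shadow. Unshadowed columns put the plate's rear edge on the stop plane, so the pile is flush at the rear. I re-tap the side once more.

Call:
send_rows --pt "0.41 -0.099 -0.129 0 0 0 0.785" --pt "0.41 -0.099 -0.129 0 0 0 0.785" --pt "0.41 -0.099 -0.129 0 0 0 0.785" --pt "0.41 -0.099 -0.129 0 0 0 0.785"

```text
time: 28.85
tcp_pos: [432.8, -32.1, 303.9]
tcp_rot: [0.178, 0.984, 0.0, -0.0]
force: [0.4, -0.0, -0.0]
finger_gap: 60.3
gripper_force: 0.0
```

Call:
send_rows --pt "0.41 -0.14 -0.081 0 0 0 0.785" --pt "0.41 -0.14 -0.081 0 0 0 0.785" --pt "0.41 -0.14 -0.081 0 0 0 0.785" --pt "0.41 -0.14 -0.081 0 0 0 0.785"

```text
time: 29.35
tcp_pos: [458.4, -63.2, 304.1]
tcp_rot: [0.366, 0.931, -0.0, -0.0]
force: [-0.6, -0.4, 0.3]
finger_gap: 60.2
gripper_force: 0.0
```

Call:
send_rows --pt "0.41 -0.161 -0.021 0 0 0 0.785" --pt "0.41 -0.161 -0.021 0 0 0 0.785" --pt "0.41 -0.161 -0.021 0 0 0 0.785" --pt "0.41 -0.161 -0.021 0 0 0 0.785"

```text
time: 29.85
tcp_pos: [484.2, -94.5, 304.1]
tcp_rot: [0.54, 0.842, -0.0, -0.0]
force: [-0.3, -0.6, -0.4]
finger_gap: 60.2
gripper_force: 0.0
```

Call:
send_rows --pt "0.41 -0.157 0.042 0.012 0 0 0.785" --pt "0.41 -0.157 0.042 0.012 0 0 0.785" --pt "0.41 -0.157 0.042 0.012 0 0 0.785" --pt "0.41 -0.157 0.042 0.012 0 0 0.785" --pt "0.41 -0.157 0.042 0.012 0 0 0.785" --pt "0.41 -0.157 0.042 0.012 0 0 0.785"

```text
time: 30.6
tcp_pos: [510.2, -126.1, 301.3]
tcp_rot: [0.695, 0.719, -0.0, 0.0]
force: [-0.6, -0.1, 0.6]
finger_gap: 60.1
gripper_force: 0.0
```

```bash
python3 - <<'E'
from plan import *
st(); p=tw(-78,-130); P2=tw(-78,-69)
plan([(p[0],p[1],178,91.9),(P2[0],P2[1],178,91.9)])
E
```

```text
30.6 [ 510.2 -126.1  301.3] F [-0.6 -0.1  0.6] gap 60.1 gf 0.0 [-0.36  0.33 -0.26  0.98 -0.    1.17]
[-0.001, -0.001, 0.493] [0.0, 0.0, 0.002] rows>= 3
  -> [ 510.  -126.4  178. ]
[0.244, 0.0, 0.0] [0.0, 0.0, 0.0] rows>= 2
  -> [507.9 -65.4 178. ]
```

Call:
send_rows --pt "0.41 0 0 0.2 0 0 0" --pt "0.41 0 0 0.4 0 0 0" --pt "0.41 0 0 0.493 0 0 0" --pt "0.41 0 0 0.493 0 0 0" --pt "0.41 0 0 0.493 0 0 0" --pt "0.41 0.06 0 0.493 0 0 0" --pt "0.41 0.12 0 0.493 0 0 0" --pt "0.41 0.18 0 0.493 0 0 0" --pt "0.41 0.21 0 0.493 0 0 0" --pt "0.41 0.225 0 0.493 0 0 0" --pt "0.41 0.236 0 0.493 0 0 0" --pt "0.41 0.244 0 0.493 0 0 0" --pt "0.41 0.244 0 0.493 0 0 0"

```text
time: 32.22
tcp_pos: [508.4, -65.6, 177.9]
tcp_rot: [0.695, 0.719, -0.0, 0.0]
force: [-0.3, -0.5, 0.4]
finger_gap: 60.4
gripper_force: 0.0
```

Call:
send_rows --pt "0.41 0.01 0 0 0 0 0" --pt "0.41 0.02 0 0 0 0 0" --pt "0.41 0.02 0 0 0 0 0"

```text
time: 32.6
tcp_pos: [508.4, -61.9, 178.0]
tcp_rot: [0.696, 0.718, -0.002, 0.002]
force: [-0.8, -8.9, -0.6]
finger_gap: 60.1
gripper_force: 4.1
```

Call:
send_rows --pt "0.41 0.008 0 0 0 0 0" --pt "0.41 0.016 0 0 0 0 0" --pt "0.41 0.016 0 0 0 0 0"

```text
time: 32.98
tcp_pos: [508.5, -60.4, 178.1]
tcp_rot: [0.696, 0.718, -0.005, 0.005]
force: [-1.9, -19.7, -3.4]
finger_gap: 60.3
gripper_force: 9.9
```

Call:
send_rows --pt "0.41 -0.06 0 0 0 0 0" --pt "0.41 -0.15 0 0 0 0 0" --pt "0.41 -0.2 0 -0.2 0 0 0" --pt "0.41 -0.2 0 -0.4 0 0 0" --pt "0.41 -0.2 0 -0.6 0 0 0" --pt "0.41 -0.2 0 -0.68 0 0 0" --pt "0.41 -0.2 0 -0.68 0 0 0"

```text
time: 33.85
tcp_pos: [510.5, -106.6, 349.7]
tcp_rot: [0.695, 0.719, 0.001, 0.002]
force: [-1.4, -0.3, -0.3]
finger_gap: 60.5
gripper_force: 0.0
```

```bash
python3 - <<'E'
from plan import *
st(); plan([(470,-420,380,91.9)])
E
```

```text
33.85 [ 510.5 -106.6  349.7] F [-1.4 -0.3 -0.3] gap 60.5 gf 0.0 [-0.33  0.29 -0.19  1.09  0.    1.21]
[-0.624, -0.101, -0.061] [0.004, 0.001, 0.0] rows>= 4
[-0.624, -0.102, -0.06] [0.004, 0.0, 0.0] rows>= 4
  -> [ 469.9 -420.1  379.9]
```

Call:
send_rows --pt "-0.06 -0.624 -0.101 -0.06 0.002 0 0" --pt "-0.06 -0.624 -0.101 -0.06 0.004 0 0" --pt "-0.06 -0.624 -0.101 -0.06 0.004 0 0" --pt "-0.06 -0.624 -0.101 -0.06 0.004 0 0"

```text
time: 34.35
tcp_pos: [488.9, -265.2, 361.1]
tcp_rot: [0.697, 0.717, -0.001, -0.002]
force: [-0.3, -0.0, -0.4]
finger_gap: 39.9
gripper_force: 0.0
```

Call:
send_rows --pt "-0.06 -0.624 -0.101 -0.06 0 0 0" --pt "-0.06 -0.624 -0.101 -0.06 0 0 0" --pt "-0.06 -0.624 -0.101 -0.06 0 0 0" --pt "-0.06 -0.624 -0.101 -0.06 0 0 0" --pt "-0.06 -0.624 -0.101 -0.06 0 0 0" --pt "-0.06 -0.624 -0.101 -0.06 0 0 0"

```text
time: 35.1
tcp_pos: [470.0, -418.2, 377.5]
tcp_rot: [0.695, 0.719, -0.0, -0.001]
force: [0.5, -0.5, -0.4]
finger_gap: 40.4
gripper_force: 0.0
```

```bash
python3 - <<'E'
from plan import *
st()
acc=np.mean([ctrl.get_image('top')['img'].astype(float) for _ in range(3)],0)
d=grab('top'); s=grab('side')
H=hsv(d); white=(H[...,1]<60)&(H[...,2]>190)
w=box(white,262,335,222,275); n,l,sx,c=cv2.connectedComponentsWithStats(w.astype('u1'))
for k in range(1,n):
    if sx[k,4]>8: print(sx[k],rect(d,l==k,38 if sx[k,4]>300 else 50))
t=cv2.resize(acc[218:275,265:341].astype('u1'),None,fx=8,fy=8,interpolation=2); cv2.imwrite('pics/c4.png',t[...,::-1])
plan([(516.3,-485.5,380,91.9),(516.3,-485.5,260,91.9)])
E
```

```text
35.1 [ 470.  -418.2  377.5] F [ 0.5 -0.5 -0.4] gap 40.4 gf 0.0 [-0.83  0.5   0.2   1.27 -0.    0.71]
[280 225  13   4  46] [558.3  34.8   9.   35.7   1.4]
[308 225   5   4  18] [560.  -36.5   9.   11.9   1.4]
[ 274  229   42   34 1105] [503.4   9.   96.3 123.5   3.5]
[-0.271, 0.177, -0.007] [-0.004, 0.0, 0.001] rows>= 3
  -> [ 516.3 -485.4  379.9]
[0.0, 0.0, 0.48] [0.0, 0.0, 0.0] rows>= 3
  -> [ 516.3 -485.5  259.9]
```

View pics/c4.png

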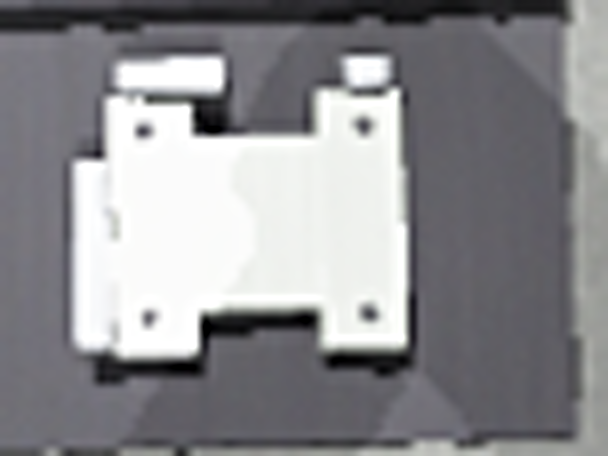

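The crop shows one neat H. It is flush with the side stop at (90,255) and both rear stops at (168,75) and (365,70), and square to the tray edge. On to the cans, starting with the right carton.

Call:
send_rows --pt "-0.06 -0.271 0.177 -0.007 0 0 0" --pt "-0.06 -0.271 0.177 -0.007 0 0 0" --pt "-0.06 -0.271 0.177 -0.007 0 0 0" --pt "-0.06 -0.271 0.177 -0.007 0 0 0" --pt "-0.06 -0.271 0.177 -0.007 0 0 0" --pt "-0.06 -0.271 0.177 -0.007 0 0 0"

```text
time: 36.1
tcp_pos: [515.8, -485.6, 380.4]
tcp_rot: [0.695, 0.719, -0.001, -0.0]
force: [0.1, 0.3, 0.2]
finger_gap: 40.1
gripper_force: 0.0
```

```bash
python3 - <<'E'
from plan import *
st(); plan([(516.3,-485.5,300,91.9),(516.3,-485.5,261,91.9)])
E
```

```text
36.1 [ 515.8 -485.6  380.4] F [0.1 0.3 0.2] gap 40.1 gf 0.0 [-0.84  0.69  0.53  1.41 -0.    0.69]
[0.0, 0.003, 0.322] [-0.003, 0.001, 0.0] rows>= 3
  -> [ 516.4 -485.6  299.9]
[0.0, 0.0, 0.156] [0.0, 0.0, 0.0] rows>= 2
  -> [ 516.4 -485.6  260.9]
```

Call:
send_rows --pt "-0.06 0 0.003 0.15 0 0 0" --pt "-0.06 0 0.003 0.3 0 0 0" --pt "-0.06 0 0.003 0.4 0 0 0" --pt "-0.06 0 0.003 0.45 0 0 0" --pt "-0.06 0 0.003 0.484 0 0 0" --pt "-0.06 0 0.003 0.484 0 0 0" --pt "-0.06 0 0.003 0.484 0 0 0"

```text
time: 36.98
tcp_pos: [515.5, -484.8, 273.9]
tcp_rot: [0.694, 0.719, -0.0, 0.004]
force: [-27.1, 22.0, 60.0]
finger_gap: 40.2
gripper_force: 32.8
```

Call:
send_rows --pt "-1 0 0 0 0 0 0" --pt "-1 0 0 0 0 0 0" --pt "-1 0 0 0 0 0 0" --pt "-1 0 0 0 0 0 0" --pt "-1 0 0 0 0 0 0" --pt "-1 0 0 0 0 0 0" --grip_force 60

```text
time: 37.72
tcp_pos: [518.9, -488.7, 273.0]
tcp_rot: [0.695, 0.719, -0.002, 0.01]
force: [-6.2, 6.0, 44.8]
finger_gap: 15.9
gripper_force: 57.8
```

Call:
send_rows --pt "-1 0 0 -0.06 0 0 0" --pt "-1 0 0 -0.14 0 0 0" --pt "-1 0 0 -0.24 0 0 0" --pt "-1 0 0 -0.34 0 0 0" --pt "-1 0 0 -0.44 0 0 0" --pt "-1 0 0 -0.52 0 0 0" --pt "-1 0 0 -0.6 0 0 0" --pt "-1 0 0 -0.64 0 0 0" --pt "-1 0 0 -0.64 0 0 0" --pt "-1 0 0 -0.64 0 0 0"

```text
time: 38.98
tcp_pos: [516.7, -486.0, 417.3]
tcp_rot: [0.695, 0.719, -0.001, -0.002]
force: [-0.1, -0.4, -3.1]
finger_gap: 15.5
gripper_force: 57.7
```

```bash
python3 - <<'E'
from plan import *
st(); p=tw(48,-78); plan([(440,-300,430,91.9),(p[0],p[1],430,91.9),(p[0],p[1],268,91.9)])
E
```

```text
38.98 [ 516.7 -486.   417.3] F [-0.1 -0.4 -3.1] gap 15.5 gf 57.7 [-0.84  0.7   0.65  1.52 -0.    0.69]
[0.754, -0.282, -0.049] [-0.007, -0.003, 0.0] rows>= 5
  -> [ 440.1 -300.   430.1]
[0.447, 0.403, 0.0] [0.0, 0.0, 0.0] rows>= 4
[0.446, 0.404, 0.0] [0.0, 0.0, 0.0] rows>= 4
  -> [634.4 -70.2 430.1]
[0.0, -0.001, 0.648] [0.0, 0.0, 0.0] rows>= 4
  -> [634.1 -70.2 268.1]
```

Something touched during the descent, probably the knuckles on the rim. The can came up cleanly anyway, held by the stub at TCP z about 273. I carry it to the bay and will use a narrower gap and a higher grasp for the next ones.

Call:
send_rows --pt "-1 0.15 -0.056 -0.049 0 0 0" --pt "-1 0.3 -0.113 -0.049 0 0 0" --pt "-1 0.45 -0.169 -0.049 0 0 0" --pt "-1 0.6 -0.226 -0.049 0 0 0" --pt "-1 0.754 -0.282 -0.049 0 0 0" --pt "-1 0.754 -0.282 -0.049 0 0 0"

```text
time: 39.72
tcp_pos: [438.5, -297.0, 430.1]
tcp_rot: [0.695, 0.719, -0.001, -0.003]
force: [0.5, -0.9, -3.6]
finger_gap: 15.9
gripper_force: 58.9
```

Call:
send_rows --pt "-1 0.112 0.1 0 0 0 0" --pt "-1 0.223 0.2 0 0 0 0" --pt "-1 0.335 0.3 0 0 0 0" --pt "-1 0.447 0.403 0 0 0 0"

```text
time: 40.22
tcp_pos: [538.1, -184.6, 430.1]
tcp_rot: [0.696, 0.718, -0.001, -0.001]
force: [0.2, -0.5, -2.8]
finger_gap: 15.6
gripper_force: 59.0
```

Call:
send_rows --pt "-1 0.112 0.1 0 0 0 0" --pt "-1 0.223 0.2 0 0 0 0" --pt "-1 0.335 0.3 0 0 0 0" --pt "-1 0.446 0.404 0 0 0 0" --pt "-1 0.446 0.404 0 0 0 0" --pt "-1 0.446 0.404 0 0 0 0" --pt "-1 0.446 0.404 0 0 0 0"

```text
time: 41.1
tcp_pos: [634.1, -71.2, 430.4]
tcp_rot: [0.696, 0.718, -0.001, -0.001]
force: [-0.1, -0.1, -2.8]
finger_gap: 15.5
gripper_force: 59.2
```

```bash
python3 - <<'E'
from plan import *
st(); p=tw(48,-78); plan([(p[0],p[1],280,91.9)])
E
```

```text
41.1 [634.1 -71.2 430.4] F [-0.1 -0.1 -2.8] gap 15.5 gf 59.2 [-0.21  0.52  0.36  1.42 -0.    1.33]
[0.004, 0.002, 0.602] [-0.005, 0.001, -0.003] rows>= 4
  -> [634.2 -70.2 279.9]
```

Call:
send_rows --pt "-1 0.004 0.002 0.15 0 0 0" --pt "-1 0.004 0.002 0.3 0 0 0" --pt "-1 0.004 0.002 0.45 0 0 0" --pt "-1 0.004 0.002 0.55 0 0 0" --pt "-1 0.004 0.002 0.59 0 0 0" --pt "-1 0.004 0.002 0.602 0 0 0" --pt "-1 0.004 0.002 0.602 0 0 0" --pt "-1 0.004 0.002 0.602 0 0 0"

```text
time: 42.1
tcp_pos: [635.2, -69.4, 281.5]
tcp_rot: [0.695, 0.719, -0.0, 0.0]
force: [-0.3, -0.3, -2.7]
finger_gap: 15.6
gripper_force: 59.2
```

Call:
send_rows --pt "-1 0 0 0.006 0 0 0" --pt "-1 0 0 0.012 0 0 0" --pt "-1 0 0 0.012 0 0 0"

```text
time: 42.48
tcp_pos: [634.5, -69.2, 276.9]
tcp_rot: [0.695, 0.719, -0.001, -0.001]
force: [-0.2, 1.0, -3.7]
finger_gap: 15.5
gripper_force: 59.2
```

Call:
send_rows --pt "-1 0 0 0.005 0 0 0" --pt "-1 0 0 0.008 0 0 0" --pt "-1 0 0 0.008 0 0 0"

```text
time: 42.85
tcp_pos: [634.6, -69.3, 275.6]
tcp_rot: [0.695, 0.719, -0.001, -0.0]
force: [-1.0, -0.1, 1.0]
finger_gap: 15.5
gripper_force: 59.7
```

Call:
send_rows --pt "-0.06 0 0 0 0 0 0" --pt "-0.06 0 0 0 0 0 0" --pt "-0.06 0 0 0 0 0 0" --pt "-0.06 0 0 0 0 0 0" --pt "-0.3 0 0 -0.15 0 0 0" --pt "-0.3 0 0 -0.35 0 0 0" --pt "-0.3 0 0 -0.5 0 0 0" --pt "-0.3 0 0 -0.5 0 0 0" --pt "-0.3 0 0 -0.5 0 0 0"

```text
time: 43.98
tcp_pos: [634.8, -69.2, 399.5]
tcp_rot: [0.695, 0.719, -0.001, -0.001]
force: [-0.7, 0.0, 0.9]
finger_gap: 29.8
gripper_force: 0.0
```

```bash
python3 - <<'E'
from plan import *
st(); plan([(586.3,197.3,390,79.2)])
E
```

```text
43.98 [634.8 -69.2 399.5] F [-0.7  0.   0.9] gap 29.8 gf 0.0 [-0.21  0.52  0.28  1.34 -0.    1.33]
[0.536, -0.079, 0.019] [-0.003, 0.0, 0.221] rows>= 4
[0.524, -0.138, 0.019] [-0.002, 0.0, 0.222] rows>= 4
  -> [586.3 197.3 390. ]
```

Call:
send_rows --pt "-0.3 0.536 -0.079 0.019 0 0 0.221" --pt "-0.3 0.536 -0.079 0.019 0 0 0.221" --pt "-0.3 0.536 -0.079 0.019 0 0 0.221" --pt "-0.3 0.536 -0.079 0.019 0 0 0.221"

```text
time: 44.48
tcp_pos: [610.2, 64.6, 394.0]
tcp_rot: [0.733, 0.68, -0.002, -0.001]
force: [0.1, -0.0, -0.0]
finger_gap: 30.2
gripper_force: 0.0
```

Call:
send_rows --pt "-0.3 0.524 -0.138 0.019 0 0 0.222" --pt "-0.3 0.524 -0.138 0.019 0 0 0.222" --pt "-0.3 0.524 -0.138 0.019 0 0 0.222" --pt "-0.3 0.524 -0.138 0.019 0 0 0.222" --pt "-0.3 0.524 -0.138 0.019 0 0 0.222" --pt "-0.3 0.524 -0.138 0.019 0 0 0.222" --pt "-0.3 0.524 -0.138 0.019 0 0 0.222"

```text
time: 45.35
tcp_pos: [586.7, 196.2, 390.8]
tcp_rot: [0.771, 0.637, -0.001, -0.0]
force: [0.1, 0.1, -0.9]
finger_gap: 29.9
gripper_force: 0.0
```

```bash
python3 - <<'E'
from plan import *
st(); plan([(586.3,197.3,276,79.2)])
d=grab('top'); H=hsv(d)
c=disc(d,H,(325,332,196,210)) if 0 else None
b=(300,338,182,216); c=disc(d,H,b); p=plane(d,c,78)[:,:2].astype('f4'); o,r=cv2.minEnclosingCircle(p); print('placed can tray',totray(o),r)
m=box((H[...,0]<14)&(H[...,1]>70)&(H[...,2]>60),*b); ce=np.argwhere(m).mean(0)[::-1]; print('stub tray',totray(plane(d,ce,108)),m.sum())
t=cv2.resize(d['img'][170:300,190:345],None,fx=4,fy=4,interpolation=2); cv2.imwrite('pics/c5.png',t[...,::-1])
E
```

```text
45.35 [586.7 196.2 390.8] F [ 0.1  0.1 -0.9] gap 29.9 gf 0.0 [0.22 0.47 0.19 1.29 0.   1.98]
[0.004, -0.002, 0.459] [-0.004, 0.001, -0.003] rows>= 3
  -> [586.2 197.3 276. ]
placed can tray [[ 51.53995247 -52.43393959]] 58.90422058105469
stub tray [[ 44.45199105 -74.31630406]] 23
```

View pics/c5.png

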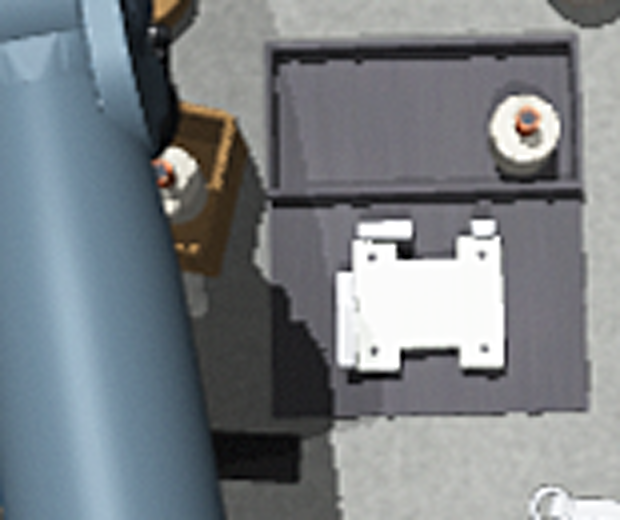

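The first can stands upright in the bay at crop (525,130) and the pile is still flush. I descend onto the second can's stub.

Call:
send_rows --pt "-0.3 0.004 0 0.15 0 0 0" --pt "-0.3 0.004 0 0.28 0 0 0" --pt "-0.3 0.004 0 0.34 0 0 0" --pt "-0.3 0.004 0 0.38 0 0 0" --pt "-0.3 0.004 0 0.38 0 0 0"

```text
time: 46.02
tcp_pos: [586.5, 198.3, 295.8]
tcp_rot: [0.771, 0.637, -0.001, -0.001]
force: [0.8, -1.3, 0.3]
finger_gap: 29.8
gripper_force: 0.0
```

Call:
send_rows --pt "-0.3 0 0 0.03 0 0 0" --pt "-0.3 0 0 0.06 0 0 0" --pt "-0.3 0 0 0.075 0 0 0" --pt "-0.3 0 0 0.075 0 0 0"

```text
time: 46.52
tcp_pos: [586.2, 198.2, 276.5]
tcp_rot: [0.771, 0.637, -0.001, -0.001]
force: [0.2, 0.0, -0.6]
finger_gap: 29.8
gripper_force: 0.0
```

Call:
send_rows --pt "-0.3 0 0 0.012 0 0 0" --pt "-0.3 0 0 0.012 0 0 0" --pt "-1 0 0 0.012 0 0 0" --pt "-1 0 0 0.012 0 0 0" --pt "-1 0 0 0.012 0 0 0" --pt "-1 0 0 0.012 0 0 0" --pt "-1 0 0 0.012 0 0 0"

```text
time: 47.4
tcp_pos: [586.4, 198.3, 274.2]
tcp_rot: [0.77, 0.637, -0.001, -0.001]
force: [-0.7, 0.3, 3.4]
finger_gap: 15.4
gripper_force: 58.6
```

Call:
send_rows --pt "-1 0 0 -0.06 0 0 0" --pt "-1 0 0 -0.14 0 0 0" --pt "-1 0 0 -0.24 0 0 0" --pt "-1 0 0 -0.34 0 0 0" --pt "-1 0 0 -0.44 0 0 0" --pt "-1 0 0 -0.52 0 0 0" --pt "-1 0 0 -0.6 0 0 0" --pt "-1 0 0 -0.62 0 0 0" --pt "-1 0 0 -0.62 0 0 0"

```text
time: 48.52
tcp_pos: [586.7, 198.3, 428.8]
tcp_rot: [0.771, 0.637, -0.001, -0.001]
force: [0.3, -0.3, -2.2]
finger_gap: 15.4
gripper_force: 58.9
```

```bash
python3 - <<'E'
from plan import *
st(); p=tw(84,-26); plan([(p[0],p[1],428,91.9),(p[0],p[1],284,91.9)])
E
```

```text
48.52 [586.7 198.3 428.8] F [ 0.3 -0.3 -2.2] gap 15.4 gf 58.9 [0.22 0.47 0.29 1.39 0.   1.98]
[-0.785, 0.483, 0.003] [-0.004, 0.001, -0.443] rows>= 5
  -> [668.6 -17.1 428. ]
[0.0, 0.0, 0.576] [0.0, 0.0, 0.0] rows>= 4
  -> [668.6 -17.1 284. ]
```

Call:
send_rows --pt "-1 -0.16 0.097 0 0 0 -0.09" --pt "-1 -0.32 0.193 0 0 0 -0.18" --pt "-1 -0.48 0.29 0 0 0 -0.27" --pt "-1 -0.64 0.386 0 0 0 -0.36" --pt "-1 -0.785 0.483 0 0 0 -0.443" --pt "-1 -0.785 0.483 0 0 0 -0.443" --pt "-1 -0.785 0.483 0 0 0 -0.443" --pt "-1 -0.785 0.483 0 0 0 -0.443"

```text
time: 49.52
tcp_pos: [668.2, -16.0, 428.5]
tcp_rot: [0.695, 0.719, -0.001, -0.001]
force: [-1.0, 0.2, -1.8]
finger_gap: 15.4
gripper_force: 59.0
```

Call:
send_rows --pt "-1 0 0 0.15 0 0 0" --pt "-1 0 0 0.3 0 0 0" --pt "-1 0 0 0.45 0 0 0" --pt "-1 0 0 0.53 0 0 0" --pt "-1 0 0 0.57 0 0 0" --pt "-1 0 0 0.576 0 0 0" --pt "-1 0 0 0.576 0 0 0" --pt "-1 0 0 0.576 0 0 0"

```text
time: 50.52
tcp_pos: [668.8, -17.1, 286.2]
tcp_rot: [0.695, 0.719, -0.0, 0.0]
force: [-0.2, -0.2, -1.9]
finger_gap: 15.1
gripper_force: 58.9
```

Call:
send_rows --pt "-1 0 0 0.01 0 0 0" --pt "-1 0 0 0.02 0 0 0" --pt "-1 0 0 0.02 0 0 0" --pt "-1 0 0 0.02 0 0 0"

```text
time: 51.02
tcp_pos: [668.2, -17.2, 279.7]
tcp_rot: [0.695, 0.719, -0.001, -0.001]
force: [0.6, -0.5, -2.7]
finger_gap: 15.1
gripper_force: 58.9
```

Call:
send_rows --pt "-1 0 0 0.006 0 0 0" --pt "-1 0 0 0.01 0 0 0" --pt "-1 0 0 0.01 0 0 0"

```text
time: 51.4
tcp_pos: [668.2, -17.1, 277.2]
tcp_rot: [0.695, 0.719, -0.001, -0.001]
force: [-0.3, 0.3, -3.0]
finger_gap: 15.5
gripper_force: 58.9
```

Call:
send_rows --pt "-1 0 0 0.003 0 0 0" --pt "-1 0 0 0.006 0 0 0" --pt "-1 0 0 0.006 0 0 0"

```text
time: 51.78
tcp_pos: [668.2, -17.1, 276.2]
tcp_rot: [0.695, 0.719, -0.001, -0.0]
force: [-1.1, 0.7, 0.7]
finger_gap: 15.1
gripper_force: 59.3
```

Call:
send_rows --pt "-0.06 0 0 0 0 0 0" --pt "-0.06 0 0 0 0 0 0" --pt "-0.06 0 0 0 0 0 0" --pt "-0.06 0 0 0 0 0 0" --pt "-0.3 0 0 -0.15 0 0 0" --pt "-0.3 0 0 -0.35 0 0 0" --pt "-0.3 0 0 -0.5 0 0 0" --pt "-0.3 0 0 -0.5 0 0 0" --pt "-0.3 0 0 -0.5 0 0 0"

```text
time: 52.9
tcp_pos: [668.4, -17.1, 400.1]
tcp_rot: [0.695, 0.719, -0.001, -0.001]
force: [0.4, -0.6, -0.0]
finger_gap: 29.7
gripper_force: 0.0
```

```bash
python3 - <<'E'
from plan import *
st(); plan([(385,294,390,91.4)])
E
```

```text
52.9 [668.4 -17.1 400.1] F [ 0.4 -0.6 -0. ] gap 29.7 gf 0.0 [-0.12  0.59  0.4   1.39 -0.    1.42]
[0.641, -0.546, 0.022] [-0.003, 0.0, 0.009] rows>= 5
[0.638, -0.549, 0.02] [-0.002, 0.0, 0.008] rows>= 5
  -> [385.  294.1 390.1]
```

Call:
send_rows --pt "-0.3 0.641 -0.546 0.02 0 0 0.009" --pt "-0.3 0.641 -0.546 0.02 0 0 0.009" --pt "-0.3 0.641 -0.546 0.02 0 0 0.009" --pt "-0.3 0.641 -0.546 0.02 0 0 0.009" --pt "-0.3 0.641 -0.546 0.02 0 0 0.009"

```text
time: 53.52
tcp_pos: [525.6, 139.4, 395.0]
tcp_rot: [0.696, 0.718, -0.002, -0.001]
force: [0.2, -0.3, -0.2]
finger_gap: 29.8
gripper_force: 0.0
```

Call:
send_rows --pt "-0.3 0.638 -0.549 0.02 0 0 0.008" --pt "-0.3 0.638 -0.549 0.02 0 0 0.008" --pt "-0.3 0.638 -0.549 0.02 0 0 0.008" --pt "-0.3 0.638 -0.549 0.02 0 0 0.008" --pt "-0.3 0.638 -0.549 0.02 0 0 0.008" --pt "-0.3 0.638 -0.549 0.02 0 0 0.008" --pt "-0.3 0.638 -0.549 0.02 0 0 0.008" --pt "-0.3 0.638 -0.549 0.02 0 0 0.008"

```text
time: 54.52
tcp_pos: [385.8, 293.4, 391.2]
tcp_rot: [0.699, 0.715, -0.001, -0.001]
force: [-0.7, -0.4, 0.4]
finger_gap: 29.8
gripper_force: 0.0
```

```bash
python3 - <<'E'
from plan import *
st(); plan([(385,294,296,91.4)])
E
```

```text
54.52 [385.8 293.4 391.2] F [-0.7 -0.4  0.4] gap 29.8 gf 0.0 [ 0.52  0.2  -0.2   1.18  0.    2.07]
[0.002, -0.002, 0.381] [-0.004, 0.001, -0.003] rows>= 3
  -> [385.1 293.9 296. ]
```

Call:
send_rows --pt "-0.3 0.002 -0.002 0.15 0 0 0" --pt "-0.3 0.002 -0.002 0.28 0 0 0" --pt "-0.3 0.002 -0.002 0.34 0 0 0" --pt "-0.3 0.002 -0.002 0.38 0 0 0" --pt "-0.3 0.002 -0.002 0.38 0 0 0"

```text
time: 55.15
tcp_pos: [384.3, 294.3, 296.0]
tcp_rot: [0.699, 0.716, -0.001, -0.001]
force: [0.2, 1.4, 0.8]
finger_gap: 29.6
gripper_force: 0.0
```

Call:
send_rows --pt "-0.3 0 0 0.03 0 0 0" --pt "-0.3 0 0 0.06 0 0 0" --pt "-0.3 0 0 0.088 0 0 0" --pt "-0.3 0 0 0.088 0 0 0" --pt "-0.3 0 0 0.088 0 0 0"

```text
time: 55.78
tcp_pos: [384.3, 294.6, 274.4]
tcp_rot: [0.698, 0.716, -0.001, -0.001]
force: [0.7, 0.2, 0.2]
finger_gap: 30.1
gripper_force: 0.0
```

Call:
send_rows --pt "-1 0 0 0 0 0 0" --pt "-1 0 0 0 0 0 0" --pt "-1 0 0 0 0 0 0" --pt "-1 0 0 0 0 0 0" --pt "-1 0 0 0 0 0 0"

```text
time: 56.4
tcp_pos: [384.4, 294.7, 274.8]
tcp_rot: [0.698, 0.716, -0.0, -0.001]
force: [-1.6, -1.2, 5.2]
finger_gap: 15.0
gripper_force: 58.7
```

Call:
send_rows --pt "-1 0 0 -0.06 0 0 0" --pt "-1 0 0 -0.14 0 0 0" --pt "-1 0 0 -0.24 0 0 0" --pt "-1 0 0 -0.34 0 0 0" --pt "-1 0 0 -0.44 0 0 0" --pt "-1 0 0 -0.52 0 0 0" --pt "-1 0 0 -0.6 0 0 0" --pt "-1 0 0 -0.62 0 0 0" --pt "-1 0 0 -0.62 0 0 0"

```text
time: 57.52
tcp_pos: [384.6, 294.5, 428.7]
tcp_rot: [0.698, 0.716, -0.001, -0.001]
force: [0.0, 0.3, -2.1]
finger_gap: 15.1
gripper_force: 58.9
```

```bash
python3 - <<'E'
from plan import *
st(); p=tw(48,26); plan([(p[0],p[1],428,91.9),(p[0],p[1],284,91.9)])
E
```

```text
57.52 [384.6 294.5 428.7] F [ 0.   0.3 -2.1] gap 15.1 gf 58.9 [ 0.52  0.19 -0.11  1.27  0.    2.07]
[-0.533, 0.48, 0.0] [-0.003, 0.001, -0.009] rows>= 4
[-0.536, 0.477, 0.001] [-0.002, 0.0, -0.009] rows>= 4
  -> [630.9  33.7 428.1]
[0.0, 0.0, 0.576] [0.0, 0.0, 0.0] rows>= 4
  -> [630.8  33.7 284.1]
```

Call:
send_rows --pt "-1 -0.133 0.12 -0.02 0 0 0" --pt "-1 -0.267 0.24 -0.02 0 0 0" --pt "-1 -0.4 0.36 -0.02 0 0 -0.009" --pt "-1 -0.533 0.48 -0.02 0 0 -0.009"

```text
time: 58.02
tcp_pos: [508.4, 163.1, 432.6]
tcp_rot: [0.697, 0.717, -0.002, -0.001]
force: [0.4, 0.1, -2.4]
finger_gap: 14.8
gripper_force: 59.0
```

Call:
send_rows --pt "-1 -0.133 0.12 0 0 0 0" --pt "-1 -0.267 0.24 0 0 0 0" --pt "-1 -0.4 0.36 0 0 0 -0.009" --pt "-1 -0.536 0.477 0.02 0 0 -0.009" --pt "-1 -0.536 0.477 0.02 0 0 -0.009" --pt "-1 -0.536 0.477 0.02 0 0 -0.009" --pt "-1 -0.536 0.477 0.02 0 0 -0.009"

```text
time: 58.9
tcp_pos: [630.2, 34.8, 428.7]
tcp_rot: [0.695, 0.719, -0.001, -0.001]
force: [0.1, 0.5, -2.3]
finger_gap: 15.3
gripper_force: 59.1
```

Call:
send_rows --pt "-1 0 0 0.15 0 0 0" --pt "-1 0 0 0.3 0 0 0" --pt "-1 0 0 0.45 0 0 0" --pt "-1 0 0 0.53 0 0 0" --pt "-1 0 0 0.576 0 0 0" --pt "-1 0 0 0.59 0 0 0" --pt "-1 0 0 0.59 0 0 0" --pt "-1 0 0 0.59 0 0 0"

```text
time: 59.9
tcp_pos: [631.1, 33.8, 282.6]
tcp_rot: [0.695, 0.719, -0.0, 0.0]
force: [0.5, 0.4, -1.6]
finger_gap: 15.0
gripper_force: 59.1
```

Contact is expected near z = 276.5.

Call:
send_rows --pt "-1 0 0 0.01 0 0 0" --pt "-1 0 0 0.018 0 0 0" --pt "-1 0 0 0.018 0 0 0" --pt "-1 0 0 0.018 0 0 0"

```text
time: 60.4
tcp_pos: [630.6, 33.8, 276.9]
tcp_rot: [0.695, 0.719, -0.001, -0.001]
force: [-0.3, 0.1, -1.6]
finger_gap: 15.2
gripper_force: 59.4
```

Call:
send_rows --pt "-1 0 0 0.004 0 0 0" --pt "-1 0 0 0.006 0 0 0" --pt "-1 0 0 0.006 0 0 0"

```text
time: 60.78
tcp_pos: [630.7, 33.8, 276.8]
tcp_rot: [0.695, 0.719, -0.0, -0.0]
force: [-2.1, -0.3, 6.4]
finger_gap: 15.3
gripper_force: 60.0
```

Call:
send_rows --pt "-0.06 0 0 0 0 0 0" --pt "-0.06 0 0 0 0 0 0" --pt "-0.06 0 0 0 0 0 0" --pt "-0.06 0 0 0 0 0 0" --pt "-0.34 0 0 -0.15 0 0 0" --pt "-0.34 0 0 -0.35 0 0 0" --pt "-0.34 0 0 -0.5 0 0 0" --pt "-0.34 0 0 -0.5 0 0 0" --pt "-0.34 0 0 -0.5 0 0 0"

```text
time: 61.9
tcp_pos: [630.7, 33.8, 399.6]
tcp_rot: [0.695, 0.719, -0.001, -0.001]
force: [-0.4, 0.6, 0.6]
finger_gap: 28.3
gripper_force: 0.0
```

```bash
python3 - <<'E'
from plan import *
st(); plan([(553.5,399,390,93)])
E
```

```text
61.9 [630.7  33.8 399.6] F [-0.4  0.6  0.6] gap 28.3 gf 0.0 [-0.05  0.5   0.26  1.33 -0.    1.49]
[0.735, -0.13, 0.02] [-0.003, 0.0, -0.019] rows>= 4
[0.736, -0.123, 0.019] [-0.002, 0.0, -0.019] rows>= 4
  -> [553.5 398.9 390. ]
```

Call:
send_rows --pt "-0.34 0.735 -0.13 0.02 0 0 -0.019" --pt "-0.34 0.735 -0.13 0.02 0 0 -0.019" --pt "-0.34 0.735 -0.13 0.02 0 0 -0.019" --pt "-0.34 0.735 -0.13 0.02 0 0 -0.019"

```text
time: 62.4
tcp_pos: [590.2, 220.4, 392.9]
tcp_rot: [0.689, 0.724, -0.002, -0.002]
force: [0.3, -0.5, -0.2]
finger_gap: 28.3
gripper_force: 0.0
```

Call:
send_rows --pt "-0.34 0.736 -0.123 0.02 0 0 -0.019" --pt "-0.34 0.736 -0.123 0.02 0 0 -0.019" --pt "-0.34 0.736 -0.123 0.02 0 0 -0.019" --pt "-0.34 0.736 -0.123 0.02 0 0 -0.019" --pt "-0.34 0.736 -0.123 0.02 0 0 -0.019" --pt "-0.34 0.736 -0.123 0.02 0 0 -0.019" --pt "-0.34 0.736 -0.123 0.02 0 0 -0.019" --pt "-0.34 0.736 -0.123 0.02 0 0 -0.019"

```text
time: 63.4
tcp_pos: [554.0, 397.9, 390.7]
tcp_rot: [0.689, 0.725, -0.001, -0.001]
force: [0.7, 0.4, 0.2]
finger_gap: 27.9
gripper_force: 0.0
```

```bash
python3 - <<'E'
from plan import *
st(); plan([(553.5,399,300,93)])
E
```

```text
63.4 [554.  397.9 390.7] F [0.7 0.4 0.2] gap 27.9 gf 0.0 [0.53 0.62 0.44 1.39 0.   2.05]
[0.004, -0.001, 0.363] [-0.004, 0.0, -0.002] rows>= 3
  -> [553.5 398.9 300. ]
```

Call:
send_rows --pt "-0.34 0.003 0 0.15 0 0 0" --pt "-0.34 0.003 0 0.27 0 0 0" --pt "-0.34 0.003 0 0.33 0 0 0" --pt "-0.34 0.003 0 0.37 0 0 0" --pt "-0.34 0.003 0 0.37 0 0 0"

```text
time: 64.03
tcp_pos: [553.4, 399.6, 298.0]
tcp_rot: [0.688, 0.725, -0.001, -0.001]
force: [-0.5, -0.1, 0.3]
finger_gap: 27.8
gripper_force: 0.0
```

Call:
send_rows --pt "-0.34 0 0 0.02 0 0 0" --pt "-0.34 0 0 0.045 0 0 0" --pt "-0.34 0 0 0.045 0 0 0"

```text
time: 64.4
tcp_pos: [553.1, 399.5, 286.3]
tcp_rot: [0.688, 0.725, -0.001, -0.001]
force: [0.1, 0.2, 0.9]
finger_gap: 28.0
gripper_force: 0.0
```

Call:
send_rows --pt "-0.34 0 0 0.02 0 0 0" --pt "-0.34 0 0 0.045 0 0 0" --pt "-0.34 0 0 0.045 0 0 0"

```text
time: 64.78
tcp_pos: [552.9, 399.4, 274.5]
tcp_rot: [0.688, 0.725, -0.002, -0.001]
force: [0.5, -0.6, 0.0]
finger_gap: 28.2
gripper_force: 0.0
```

Call:
send_rows --pt "-1 0 0 0 0 0 0" --pt "-1 0 0 0 0 0 0" --pt "-1 0 0 0 0 0 0" --pt "-1 0 0 0 0 0 0" --pt "-1 0 0 0 0 0 0"

```text
time: 65.4
tcp_pos: [553.2, 399.6, 275.4]
tcp_rot: [0.688, 0.725, -0.001, -0.001]
force: [-0.3, 0.5, -1.5]
finger_gap: 15.2
gripper_force: 58.7
```

Call:
send_rows --pt "-1 0 0 -0.06 0 0 0" --pt "-1 0 0 -0.14 0 0 0" --pt "-1 0 0 -0.24 0 0 0" --pt "-1 0 0 -0.34 0 0 0" --pt "-1 0 0 -0.44 0 0 0" --pt "-1 0 0 -0.52 0 0 0" --pt "-1 0 0 -0.6 0 0 0" --pt "-1 0 0 -0.63 0 0 0" --pt "-1 0 0 -0.63 0 0 0"

```text
time: 66.53
tcp_pos: [553.7, 399.7, 433.7]
tcp_rot: [0.688, 0.725, -0.0, -0.0]
force: [-0.1, 0.1, -2.4]
finger_gap: 15.2
gripper_force: 58.8
```

```bash
python3 - <<'E'
from plan import *
st(); p=tw(82,74); plan([(p[0],p[1],432,91.9),(p[0],p[1],283,91.9)])
d=grab('top'); t=cv2.resize(d['img'][170:280,130:345],None,fx=3.7,fy=3.7,interpolation=2); cv2.imwrite('pics/c6.png',t[...,::-1])
E
```

```text
66.53 [553.7 399.7 433.7] F [-0.1  0.1 -2.4] gap 15.2 gf 58.8 [0.53 0.63 0.56 1.5  0.   2.05]
[-0.644, 0.185, 0.003] [-0.001, -0.001, 0.019] rows>= 4
[-0.643, 0.192, 0.003] [0.0, 0.0, 0.02] rows>= 4
  -> [663.2  82.8 432.1]
[0.0, 0.0, 0.596] [0.0, 0.0, 0.0] rows>= 4
  -> [663.2  82.8 283.1]
```

View pics/c6.png

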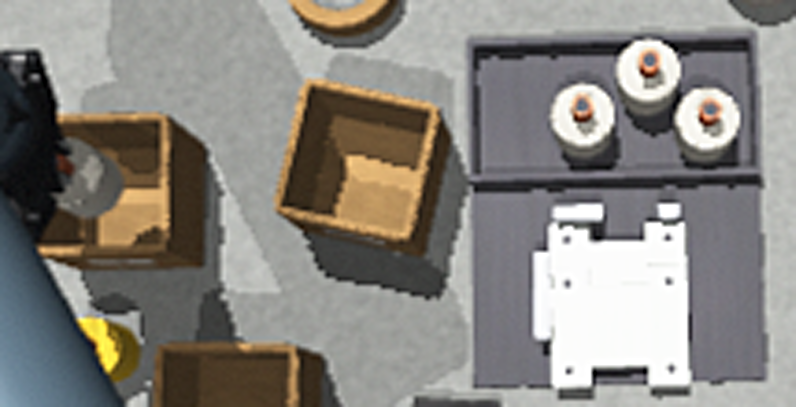

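The crop shows three cans standing in the bay at crop (582,118), (648,72) and (708,118). The top plate of the pile has been knocked about 40 mm toward the robot; its near edge is now at row 395. That is the announced disturbance. I place the last can, then re-tap the pile.

Call:
send_rows --pt "-1 -0.16 0.046 0 0 0 0" --pt "-1 -0.32 0.092 0 0 0 0" --pt "-1 -0.48 0.139 0 0 0 0.019" --pt "-1 -0.644 0.185 0 0 0 0.019"

```text
time: 67.08
tcp_pos: [608.2, 240.0, 431.5]
tcp_rot: [0.692, 0.722, -0.002, -0.001]
force: [0.6, -0.2, -2.2]
finger_gap: 15.2
gripper_force: 58.8
```

Call:
send_rows --pt "-1 -0.16 0.048 0 0 0 0" --pt "-1 -0.32 0.096 0 0 0 0" --pt "-1 -0.48 0.144 0 0 0 0.02" --pt "-1 -0.643 0.192 0 0 0 0.02" --pt "-1 -0.643 0.192 0 0 0 0.02" --pt "-1 -0.643 0.192 0 0 0 0.02" --pt "-1 -0.643 0.192 0 0 0 0.02"

```text
time: 67.95
tcp_pos: [662.7, 83.8, 432.4]
tcp_rot: [0.695, 0.719, -0.001, -0.001]
force: [-1.0, -0.5, -1.1]
finger_gap: 15.0
gripper_force: 58.8
```

Call:
send_rows --pt "-1 0 0 0.15 0 0 0" --pt "-1 0 0 0.3 0 0 0" --pt "-1 0 0 0.45 0 0 0" --pt "-1 0 0 0.55 0 0 0" --pt "-1 0 0 0.59 0 0 0" --pt "-1 0 0 0.606 0 0 0" --pt "-1 0 0 0.606 0 0 0" --pt "-1 0 0 0.606 0 0 0"

```text
time: 68.95
tcp_pos: [663.3, 82.8, 282.7]
tcp_rot: [0.695, 0.719, 0.0, 0.0]
force: [0.0, 1.0, -2.2]
finger_gap: 15.4
gripper_force: 58.8
```

Call:
send_rows --pt "-1 0 0 0.006 0 0 0" --pt "-1 0 0 0.01 0 0 0" --pt "-1 0 0 0.01 0 0 0"

```text
time: 69.32
tcp_pos: [662.7, 82.7, 278.7]
tcp_rot: [0.695, 0.719, -0.001, -0.001]
force: [0.0, -0.3, -2.2]
finger_gap: 15.1
gripper_force: 58.8
```

Call:
send_rows --pt "-1 0 0 0.004 0 0 0" --pt "-1 0 0 0.008 0 0 0" --pt "-1 0 0 0.008 0 0 0"

```text
time: 69.7
tcp_pos: [662.8, 82.7, 277.4]
tcp_rot: [0.695, 0.719, -0.001, -0.0]
force: [-1.6, -0.5, 2.6]
finger_gap: 15.0
gripper_force: 59.3
```

Call:
send_rows --pt "-1 0 0 0.003 0 0 0" --pt "-1 0 0 0.003 0 0 0"

```text
time: 69.95
tcp_pos: [662.9, 82.7, 277.4]
tcp_rot: [0.695, 0.719, -0.0, -0.0]
force: [-2.0, -0.3, 6.2]
finger_gap: 14.9
gripper_force: 59.7
```

Call:
send_rows --pt "-0.06 0 0 0 0 0 0" --pt "-0.06 0 0 0 0 0 0" --pt "-0.06 0 0 0 0 0 0" --pt "-0.06 0 0 0 0 0 0" --pt "-0.06 0 0 -0.15 0 0 0" --pt "-0.06 0 0 -0.35 0 0 0" --pt "-0.06 0 0 -0.5 0 0 0" --pt "-0.06 0 0 -0.5 0 0 0" --pt "-0.06 0 0 -0.5 0 0 0"

```text
time: 71.08
tcp_pos: [663.0, 82.7, 400.3]
tcp_rot: [0.695, 0.719, -0.001, -0.001]
force: [0.1, 0.4, -0.3]
finger_gap: 40.1
gripper_force: 0.0
```

```bash
python3 - <<'E'
from plan import *
st(); d=grab('top'); H=hsv(d); white=(H[...,1]<60)&(H[...,2]>190)
w=box(white,274,335,222,280); w[:, :280]=0; n,l,s,c=cv2.connectedComponentsWithStats(w.astype('u1')); k=1+np.argmax(s[1:,4])
cc=cv2.findContours((l==k).astype('u1'),0,1)[0][0].reshape(-1,2); p=totray(plane(d,cc,38)); print('pile tray',p.min(0),p.max(0),s[k])
near=p[p[:,0]<-130]; print('near part',near.min(0),near.max(0))
p=tw(-205,-3); plan([(p[0],p[1],340,181.9)])
E
```

```text
71.08 [663.   82.7 400.3] F [ 0.1  0.4 -0.3] gap 40.1 gf 0.0 [ 0.03  0.59  0.4   1.39 -0.    1.57]
pile tray [-180.08045554  -69.96385692] [-34.0921589  -28.59184117] [306 230  15  50 317]
near part [-180.08045554  -69.96385692] [-132.69323131  -28.59184117]
[-0.077, -0.286, 0.061] [-0.002, -0.002, -0.785] rows>= 4
[0.039, -0.294, 0.06] [-0.002, -0.001, -0.786] rows>= 4
[0.148, -0.257, 0.06] [-0.001, -0.002, -0.785] rows>= 4
[0.235, -0.181, 0.06] [-0.002, -0.002, -0.786] rows>= 4
  -> [378.9  -3.7 340.1]
```

```bash
python3 - <<'E'
from plan import *
d=grab('top'); s=grab('side'); t=cv2.resize(d['img'][170:310,240:380],(560,560),interpolation=2); cv2.imwrite('pics/c7.png',t[...,::-1])
E
```

```text
(no output)
```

View pics/c7.png

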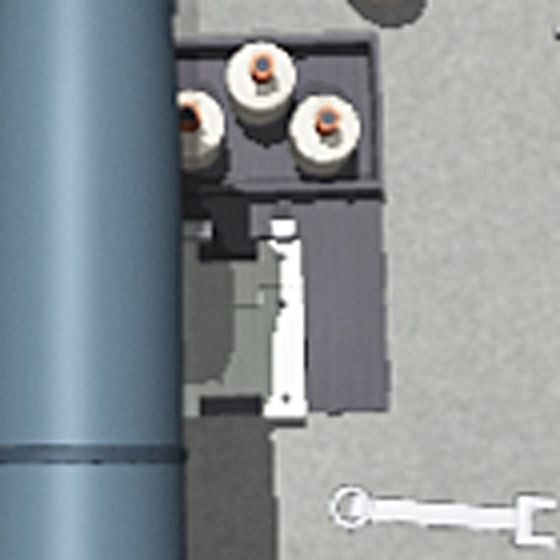

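The crop shows the top plate's near edge at row 418 (tray x about -166). Its right edge is unchanged, so it moved only toward the robot. The wrench ring at (350,508) is clear of my descent spot.

Call:
send_rows --pt "0.41 -0.077 -0.286 0.06 0 0 -0.785" --pt "0.41 -0.077 -0.286 0.06 0 0 -0.785" --pt "0.41 -0.077 -0.286 0.06 0 0 -0.785" --pt "0.41 -0.077 -0.286 0.06 0 0 -0.785"

```text
time: 71.72
tcp_pos: [593.3, 61.3, 386.7]
tcp_rot: [0.543, 0.84, 0.0, 0.0]
force: [0.1, 0.0, -0.0]
finger_gap: 60.4
gripper_force: 0.0
```

Call:
send_rows --pt "0.41 0.039 -0.294 0.06 0 0 -0.785" --pt "0.41 0.039 -0.294 0.06 0 0 -0.785" --pt "0.41 0.039 -0.294 0.06 0 0 -0.785" --pt "0.41 0.039 -0.294 0.06 0 0 -0.785"

```text
time: 72.22
tcp_pos: [523.3, 39.8, 372.7]
tcp_rot: [0.369, 0.929, 0.0, 0.001]
force: [-0.2, 0.1, 0.0]
finger_gap: 60.1
gripper_force: 0.0
```

Call:
send_rows --pt "0.41 0.148 -0.257 0.06 0 0 -0.785" --pt "0.41 0.148 -0.257 0.06 0 0 -0.785" --pt "0.41 0.148 -0.257 0.06 0 0 -0.785" --pt "0.41 0.148 -0.257 0.06 0 0 -0.785"

```text
time: 72.72
tcp_pos: [452.4, 18.1, 357.7]
tcp_rot: [0.181, 0.984, -0.0, 0.001]
force: [0.4, 0.6, 0.1]
finger_gap: 60.1
gripper_force: 0.0
```

Call:
send_rows --pt "0.41 0.22 -0.181 0.06 0 0 -0.786" --pt "0.41 0.22 -0.181 0.06 0 0 -0.786" --pt "0.41 0.22 -0.181 0.06 0 0 -0.786" --pt "0.41 0.22 -0.181 0.06 0 0 -0.786" --pt "0.41 0.22 -0.181 0.06 0 0 -0.786" --pt "0.41 0.22 -0.181 0.06 0 0 -0.786" --pt "0.41 0.22 -0.181 0.06 0 0 -0.786"

```text
time: 73.6
tcp_pos: [383.1, -4.8, 341.7]
tcp_rot: [-0.016, 1.0, -0.0, -0.001]
force: [0.5, -0.1, 0.4]
finger_gap: 60.0
gripper_force: 0.0
```

```bash
python3 - <<'E'
from plan import *
st(); p=tw(-198,-1); P2=tw(-143,-1)
plan([(p[0],p[1],179,181.9),(P2[0],P2[1],179,181.9)])
E
```

```text
73.6 [383.1  -4.8 341.7] F [ 0.5 -0.1  0.4] gap 60.0 gf 0.0 [-0.18  0.03 -0.53  1.02 -0.   -0.21]
[-0.013, 0.013, 0.651] [0.0, -0.004, -0.002] rows>= 4
  -> [385.9  -1.5 178.9]
[-0.22, 0.0, 0.0] [0.0, 0.0, 0.0] rows>= 2
  -> [4.409e+02 4.000e-01 1.790e+02]
```

Call:
send_rows --pt "0.41 -0.013 0.013 0.2 0 0 0" --pt "0.41 -0.013 0.013 0.4 0 0 0" --pt "0.41 -0.013 0.013 0.58 0 0 0" --pt "0.41 -0.013 0.013 0.64 0 0 0" --pt "0.41 -0.013 0.013 0.648 0 0 0" --pt "0.41 -0.013 0.013 0.648 0 0 0" --pt "0.41 -0.013 0.013 0.648 0 0 0"

```text
time: 74.47
tcp_pos: [386.4, -1.7, 180.6]
tcp_rot: [-0.016, 1.0, -0.0, 0.0]
force: [0.1, 0.4, -0.1]
finger_gap: 60.4
gripper_force: 0.0
```

Call:
send_rows --pt "0.41 -0.02 0 0 0 0 0" --pt "0.41 -0.035 0 0 0 0 0" --pt "0.41 -0.05 0 0 0 0 0" --pt "0.41 -0.065 0 0 0 0 0" --pt "0.41 -0.08 0 0 0 0 0" --pt "0.41 -0.095 0 0 0 0 0" --pt "0.41 -0.11 0 0 0 0 0" --pt "0.41 -0.125 0 0 0 0 0" --pt "0.41 -0.14 0 0 0 0 0" --pt "0.41 -0.155 0 0 0 0 0" --pt "0.41 -0.17 0 0 0 0 0" --pt "0.41 -0.185 0 0 0 0 0" --pt "0.41 -0.2 0 0 0 0 0" --pt "0.41 -0.21 0 0 0 0 0" --pt "0.41 -0.22 0 0 0 0 0" --pt "0.41 -0.22 0 0 0 0 0"

```text
time: 76.47
tcp_pos: [440.9, 0.3, 179.6]
tcp_rot: [-0.016, 1.0, -0.0, -0.001]
force: [0.5, 1.2, 0.6]
finger_gap: 60.4
gripper_force: 0.2
```

Call:
send_rows --pt "0.41 -0.01 0 0 0 0 0" --pt "0.41 -0.02 0 0 0 0 0" --pt "0.41 -0.02 0 0 0 0 0"

```text
time: 76.85
tcp_pos: [443.7, 0.6, 178.8]
tcp_rot: [-0.017, 1.0, -0.0, -0.003]
force: [-4.8, -0.4, 3.0]
finger_gap: 60.6
gripper_force: 3.0
```

Call:
send_rows --pt "0.41 -0.01 0 0 0 0 0" --pt "0.41 -0.02 0 0 0 0 0" --pt "0.41 -0.02 0 0 0 0 0"

```text
time: 77.22
tcp_pos: [445.0, 0.9, 177.9]
tcp_rot: [-0.017, 1.0, -0.0, -0.008]
force: [-13.9, -2.2, 9.7]
finger_gap: 60.2
gripper_force: 7.5
```

Call:
send_rows --pt "0.41 -0.016 0 0 0 0 0" --pt "0.41 -0.016 0 0 0 0 0" --pt "0.41 -0.016 0 0 0 0 0"

```text
time: 77.6
tcp_pos: [446.2, 1.2, 177.1]
tcp_rot: [-0.017, 1.0, -0.0, -0.011]
force: [-21.4, -2.7, 16.2]
finger_gap: 60.3
gripper_force: 11.1
```

Call:
send_rows --pt "0.41 0.05 0 0 0 0 0" --pt "0.41 0.15 0 0 0 0 0" --pt "0.41 0.2 0 -0.1 0 0 0" --pt "0.41 0.2 0 -0.3 0 0 0" --pt "0.41 0.2 0 -0.5 0 0 0" --pt "0.41 0.2 0 -0.5 0 0 0" --pt "0.41 0.2 0 -0.5 0 0 0"

```text
time: 78.47
tcp_pos: [405.2, -0.9, 304.7]
tcp_rot: [-0.016, 1.0, -0.0, -0.0]
force: [-0.2, -0.4, -1.3]
finger_gap: 60.5
gripper_force: 0.0
```

```bash
python3 - <<'E'
from plan import *
st(); p=tw(-78,-130); plan([(p[0],p[1],300,91.9)])
E
```

```text
78.47 [405.2  -0.9 304.7] F [-0.2 -0.4 -1.3] gap 60.5 gf 0.0 [-0.16  0.1  -0.55  0.92 -0.   -0.19]
[-0.101, -0.129, 0.005] [0.0, 0.0, 0.785] rows>= 4
[-0.142, -0.08, 0.004] [0.0, 0.0, 0.785] rows>= 4
[-0.162, -0.02, 0.005] [0.0, 0.0, 0.786] rows>= 4
[-0.158, 0.044, 0.005] [0.0, 0.001, 0.785] rows>= 4
  -> [ 510.2 -126.3  300. ]
```

Call:
send_rows --pt "0.41 -0.1 -0.129 0 0 0 0.785" --pt "0.41 -0.1 -0.129 0 0 0 0.785" --pt "0.41 -0.1 -0.129 0 0 0 0.785" --pt "0.41 -0.1 -0.129 0 0 0 0.785"

```text
time: 78.97
tcp_pos: [430.2, -32.0, 303.5]
tcp_rot: [0.178, 0.984, -0.0, -0.002]
force: [0.3, 0.3, -0.0]
finger_gap: 60.1
gripper_force: 0.0
```

Call:
send_rows --pt "0.41 -0.142 -0.08 0 0 0 0.785" --pt "0.41 -0.142 -0.08 0 0 0 0.785" --pt "0.41 -0.142 -0.08 0 0 0 0.785" --pt "0.41 -0.142 -0.08 0 0 0 0.785"

```text
time: 79.47
tcp_pos: [456.6, -63.1, 304.2]
tcp_rot: [0.366, 0.931, -0.0, -0.001]
force: [0.6, -0.6, 0.2]
finger_gap: 60.1
gripper_force: 0.0
```

Call:
send_rows --pt "0.41 -0.162 -0.02 0 0 0 0.785" --pt "0.41 -0.162 -0.02 0 0 0 0.785" --pt "0.41 -0.162 -0.02 0 0 0 0.785" --pt "0.41 -0.162 -0.02 0 0 0 0.785"

```text
time: 79.97
tcp_pos: [482.7, -94.4, 304.3]
tcp_rot: [0.54, 0.842, -0.001, -0.001]
force: [-0.7, 0.1, 0.3]
finger_gap: 60.0
gripper_force: 0.0
```

Call:
send_rows --pt "0.41 -0.158 0.044 0.019 0 0 0.785" --pt "0.41 -0.158 0.044 0.019 0 0 0.785" --pt "0.41 -0.158 0.044 0.019 0 0 0.785" --pt "0.41 -0.158 0.044 0.019 0 0 0.785" --pt "0.41 -0.158 0.044 0.019 0 0 0.785" --pt "0.41 -0.158 0.044 0.019 0 0 0.785"

```text
time: 80.72
tcp_pos: [509.4, -126.0, 299.8]
tcp_rot: [0.695, 0.719, -0.001, -0.001]
force: [-0.6, -0.2, 0.5]
finger_gap: 60.0
gripper_force: 0.0
```

```bash
python3 - <<'E'
from plan import *
st(); p=tw(-78,-130); P2=tw(-78,-69)
plan([(p[0],p[1],179,91.9),(P2[0],P2[1],179,91.9)])
d=grab('top'); t=cv2.resize(d['img'][170:310,240:380],(560,560),interpolation=2); cv2.imwrite('pics/c8.png',t[...,::-1])
E
```

```text
80.72 [ 509.4 -126.   299.8] F [-0.6 -0.2  0.5] gap 60.0 gf 0.0 [-0.36  0.33 -0.26  0.98 -0.    1.17]
[-0.001, 0.004, 0.483] [-0.004, 0.0, 0.003] rows>= 3
  -> [ 510.2 -126.3  179. ]
[0.244, 0.0, 0.0] [0.0, 0.0, 0.0] rows>= 2
  -> [508.1 -65.3 179. ]
```

View pics/c8.png

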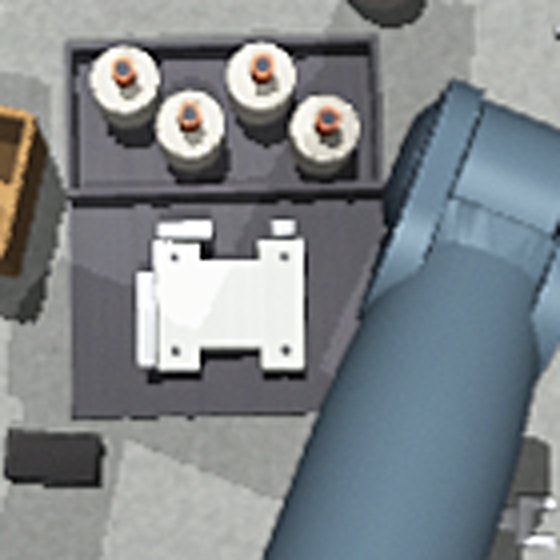

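All four cans stand in the bay, and the pile is back as one neat H against the stops. I do a final light side tap and then retreat.

Call:
send_rows --pt "0.41 0 0.004 0.2 0 0 0" --pt "0.41 0 0.004 0.4 0 0 0" --pt "0.41 0 0.004 0.483 0 0 0" --pt "0.41 0 0.004 0.483 0 0 0" --pt "0.41 0 0.004 0.483 0 0 0" --pt "0.41 0.06 0.004 0.483 0 0 0" --pt "0.41 0.12 0.004 0.483 0 0 0" --pt "0.41 0.18 0.004 0.483 0 0 0" --pt "0.41 0.21 0.004 0.483 0 0 0" --pt "0.41 0.225 0.004 0.483 0 0 0" --pt "0.41 0.236 0.004 0.483 0 0 0" --pt "0.41 0.244 0.004 0.483 0 0 0" --pt "0.41 0.254 0.004 0.483 0 0 0" --pt "0.41 0.264 0.004 0.483 0 0 0" --pt "0.41 0.264 0.004 0.483 0 0 0"

```text
time: 82.65
tcp_pos: [508.3, -61.8, 178.9]
tcp_rot: [0.695, 0.719, -0.003, 0.001]
force: [-0.7, -6.8, -2.5]
finger_gap: 60.0
gripper_force: 3.9
```

Call:
send_rows --pt "0.41 0.01 0 0 0 0 0" --pt "0.41 0.014 0 0 0 0 0" --pt "0.41 0.014 0 0 0 0 0"

```text
time: 83.02
tcp_pos: [508.6, -60.5, 179.2]
tcp_rot: [0.696, 0.718, -0.006, 0.004]
force: [-0.1, -19.0, -3.3]
finger_gap: 60.1
gripper_force: 8.8
```

Call:
send_rows --pt "0.41 -0.06 0 0 0 0 0" --pt "0.41 -0.15 0 0 0 0 0" --pt "0.41 -0.3 0 -0.1 0 0 0" --pt "0.41 -0.4 0 -0.3 0 0 0" --pt "0.41 -0.4 0 -0.5 0 0 0" --pt "0.41 -0.4 0 -0.6 0 0 0" --pt "0.41 -0.4 0 -0.6 0 0 0" --pt "0.41 -0.4 0 -0.6 0 0 0"

```text
time: 84.02
tcp_pos: [511.2, -156.6, 327.8]
tcp_rot: [0.695, 0.719, -0.001, -0.002]
force: [-0.4, -0.4, -0.3]
finger_gap: 60.2
gripper_force: 0.0
```

```bash
python3 - <<'E'
from plan import *
st()
d=grab('top'); H=hsv(d)
a=np.load('/tmp/acc.npy'); 
for u0 in (286,307,309,313): print(u0,d['img'][224:234,u0,0], a[224:234,u0,0].round().astype(int))
for v0 in (241,243): print(v0,d['img'][v0,273:283,0],d['img'][v0,312:320,0])
m=box((H[...,0]<14)&(H[...,1]>70)&(H[...,2]>60),258,336,178,216); n,l,s,c=cv2.connectedComponentsWithStats(m.astype('u1'))
for k in range(1,n):
    if s[k,4]>8: print('stub tray',totray(plane(d,c[k],108)).round(),s[k,4])
t=cv2.resize(d['img'][170:310,240:380],(560,560),interpolation=2); cv2.imwrite('pics/c9.png',t[...,::-1])
E
```

```text
84.03 [ 511.2 -156.6  327.8] F [-0.4 -0.4 -0.3] gap 60.2 gf 0.0 [-0.42  0.33 -0.19  1.06 -0.    1.12]
286 [ 79 227 255 255 255 159  82 255 255 253] [ 78 199 244 244 255 136  41 245 248 245]
307 [104 143 124 102  91 125 246 246 243 241] [ 90 127 111  98  84 199 246 243 240 240]
309 [ 65 255 255 255 224  85 239 251 240 198] [ 64 244 254 253 217  86 234 246 239 231]
313 [ 85 178 183 180 123  85 247 251 247 248] [ 80 177 180 175 111 185 255 255 255 252]
241 [ 75 210 255 252 243 235 253 251 251 251] [240 241 249 231  80  94  98 101]
243 [ 72 209 255 253 246 240 255 252 251 251] [239 241 250 241  79  95  98  99]
stub tray [[80. 72.]] 19
stub tray [[ 84. -27.]] 19
stub tray [[46. 25.]] 18
stub tray [[ 44. -74.]] 25
```

View pics/c9.png

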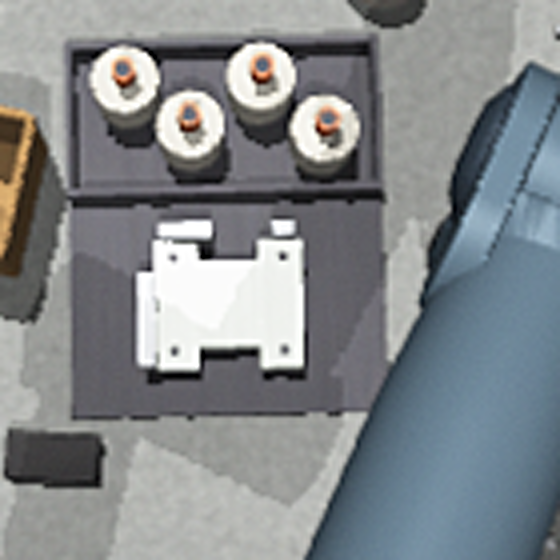

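The final picture shows the four cans well inside the bay. The pile is tight on the side stop and within about 1.5 mm of the rear stops. The robot is clear, so I hand in.

```bash
python3 -c "
from bench import ctrl
print(ctrl.finish_job())"
```

```text
the job is handed in; nothing more can be done
None
```

I handed the job in at about 84 s with all four plates in the pile and all four cans upright in the far bay. By camera the pile was against the side stop and within about 1.5 mm of the rear stops, re-tapped after its top plate was knocked 40 mm out mid-run. The hand-in returned no verdict, and lowering into the first carton met about 60 N of contact, probably the finger knuckles on the rim, which could count against the 40 N limit if it was the gripper's body.

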